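Lower a gearbox onto a stepped block with the lift's release valve

TASK

Take the stepped wooden block out of the low rack and set it flat on the bench with its tall end wholly and squarely under the raised gearbox of the bench lift. Then crack the lift's release valve open just a fraction of a turn, so that the gearbox sinks slowly by itself (under 5 cm per second) until it rests on the block, and shut the valve fully again. Do not push on the gearbox, and leave the plain bar and everything else on the bench where it is.

Things in the scene. Friction and masses are not known exactly. Their poses are not given: they have to be found in the camera images.
- stepped_block: loose wooden block, 0.28 kg, 180 long (y) by 50 wide (x). Its -y end is a tall step, 65 long and 60 high; the rest is a tail, 115 long and 30 high. Origin: centre of the underside. It starts in one of the two rack bays (which one varies), 75 to 95 mm of tail inside and the tall step out in front of the mouth: pull it straight out. To get the step under the gearbox, hold it by the tail.
- step_top (a point): centre of the top of the block's tall step: 57.5 mm from the block's origin towards its -y end, 60 mm above its underside
- tail (a point): point in the block's tail, on its centre line 60 mm from the block's origin towards +y (30 mm from the tail's end), 15 mm above its underside
- rack: fixed low steel rack, 202 (x) by 110 (y), 50 high, origin at the centre of its underside. Two bays 86 wide, 42 high, centred at x = -48 and +48 mm, open at the mouth on its -y face (y = -55 mm), back wall at +y. The bays have no floor: things in them lie on the bench.
- plain_bar: bystander: plain wooden bar 180 x 50 x 30 high, of the same wood, in the other bay, sticking out as far as the block; origin at the centre of the underside
- jack: fixed bench lift: base plate, two guide posts (266 high, at x = -45 and +45, y = -12 mm), hydraulic ram and, 170 mm to the -x side, a grey pump block (90 x 80, top 125 mm above the bench) with the release valve on top. The gearbox it carries overhangs the bare bench on its +y side. Origin on the bench, axes level.
- bay (a point): point on the bench right below the centre of the gearbox's foot, 70 mm from the jack's origin along its +y; its axes are the jack's. The tall step's centre belongs over it, with the block's y axis along the jack's y axis (tail out to +y)
- gearbox: the load, a grey cast gearbox, 100 x 100 foot plate, 82 high, bolted to the lift's carriage (lift and load about 2.2 kg, varies). Origin: centre of its flat underside. The foot reaches from y = 20 to y = 120 mm in the jack's frame. It only moves up and down.
- lift (a joint): height of the lift in m: the gearbox's underside is 0.030 above the bench at 0 (fully down). Starts raised, at 0.061 to 0.080 (underside 91 to 110 mm up). Resting on the block's 60 mm step it reads 0.029 to 0.030.
- valve (a joint): release valve angle in rad: 0 shut (end stop), growing anticlockwise seen from above as it opens, to 2.0. Up to about 0.35 the ram holds; depending on the load it begins to sink between 0.4 and 0.7, and sinks faster the further the valve is open: 1 to 4.5 cm/s at 0.75, too fast from 0.85 to 1.1 on. Turns with about 0.15 N m and stays where it is left. It starts shut.
- valve_grip (a point): centre of the valve's T-handle, a steel bar 80 long, 14 thick, 24 high (158 mm above the bench at its centre), on a vertical axis through this point. The point's x axis lies along the bar; with the valve shut the bar is along the jack's x axis.
- drill_bit: bystander: large twist drill, 170 long, 16 thick, lying down
- screwdriver: bystander: screwdriver, 200 long, grey handle
- socket: bystander: steel socket, 32 across, 45 high, standing
- tape_roll: bystander: black roll, 90 across, 30 high, lying flat
Not all that is in view belongs to the job. There is more than one size of the rack; the job needs the larger. What is shaped like the stepped_block but purple is not meant.

How it is judged:
On the way, in this order (a step that is already met when the one before it is completed fails the run):
1. the stepped block is out of the rack (y of stepped_block in the frame of rack below -0.15 m), for 0.1 s.
2. the block lies flat with its tall step wholly under the still raised gearbox, let go (x of step_top in the frame of bay between -0.028 and 0.028 m and y of step_top in the frame of bay between -0.022 and 0.022 m and angle between the y axis of stepped_block and the y axis of jack, either way round below 0.25 rad and angle between stepped_block's own z axis and vertical below 0.1 rad and height (world z) of stepped_block below 0.006 m and value of joint lift above 0.055 m and contact force between the fingers and stepped_block below 0.5 N), for 0.2 s.
3. the valve is cracked open and the gearbox sinks (value of joint valve above 0.2 rad and velocity of joint lift below -0.003 m/s and value of joint lift above 0.036 m), for 0.1 s.
4. the gearbox rests on the block (x of step_top in the frame of bay between -0.028 and 0.028 m and y of step_top in the frame of bay between -0.022 and 0.022 m and angle between the y axis of stepped_block and the y axis of jack, either way round below 0.25 rad and angle between stepped_block's own z axis and vertical below 0.1 rad and height (world z) of stepped_block below 0.006 m and value of joint lift between 0.025 and 0.034 m and contact force between gearbox and stepped_block above 5 N), for 0.2 s.
At the end, for the whole second after the job is handed in: The block lies flat (within 0.1 rad) with its tall step under the gearbox's foot (centre within 28 mm across and 22 mm along, square within 0.25 rad), the gearbox rests on it (lift at 0.025 to 0.034 m, at least 5 N on the block), and the valve is shut (under 0.1 rad) (all of step 4 and value of joint valve below 0.1 rad and linear speed of stepped_block below 0.01 m/s); the robot touches nothing.
It fails at once if the gearbox comes down faster than 6 cm/s (velocity of joint lift below -0.06 m/s).
It fails at once if the robot pushes on the gearbox (over 6 N) (contact force between any of the fingers, the arm and gearbox above 6 N).
It fails at once if a bystander is moved more than 40 mm (distance of any of plain_bar, drill_bit, screwdriver, socket, tape_roll from where it was at the start of the episode above 0.04 m).
It also fails if it takes over 72 s, if anything falls off the work surface, if the arm or the gripper's body presses on something with over 40 N, if the wrist force passes 120 N, or if a joint passes its speed limit or range.

ROBOT

A 6-joint arm with a two-finger parallel gripper is mounted at the origin on the work surface. World frame = base frame: x ahead of the robot, y to its left, z up, the work surface at z = 0. Lengths are in m, angles in rad, forces in N, time in s.
With the tool pointing down it reaches from about 0.25 to 0.775 m from the base axis. Payload 4 kg.
Tool frame: the origin (TCP) lies midway between the tips of the shut fingers; the grasp point (between the pads) lies 19 mm behind it; z points along the fingers, x is the direction in which the jaws open and shut, and the axes are right-handed (so a half turn about z gives the same grasp; the last joint's range is limited). The gripper opens to 94 mm and grips with 3 to 60 N. Pads are 16 mm wide; open, the fingers measure 119 mm over their backs; the gripper's body (75 mm by 177 mm) begins 78 mm behind the grasp point.
Start: joints at [-1.401, 0.087, 1.371, -0, 1.684, -0.103], TCP at [0.148, -0.53, 0.182] pointing down, gripper open.
Joint ranges: [-3.1, 3.1], [-0.76, 2.03], [0.27, 2.55], [-1.08, 4.22], [0.17, 2.65], [-2.57, 2.57]. Speed limits (rad/s): [2.79, 2.79, 3.14, 3.14, 3.14, 3.14].

INTERFACE

Orientations are given as [roll, pitch, yaw] about the fixed x, y, z axes, in that order (R = Rz(yaw) Ry(pitch) Rx(roll)).
In Python, from bench import robot gives the robot as it stands.
- The arm moves only by the shell command python3 -m handwheel 'ROWS'. ROWS is a JSON object of lists of equal length, an entry for each row: "delta_pos": the shift along the tool's x, y, z in mm, a list of three; "rotation": the turn, a rotation vector about the tool's x, y, z in rad, a list of three; "claw": the closure, from -1 (fully open) to 1 (shut). In form: {"delta_pos": [[tx, ty, tz], ...], "rotation": [[wx, wy, wz], ...], "claw": [claw, ...]}. A call has exactly 8 rows; each row shifts and turns the commanded pose from where the row before left it, along the tool's axes as they then stand; what a row does not reach is not made up. A row lasts 1/8 s, in which the tool goes at most 62.5 mm and 10.7 degrees, less where a joint would pass 70% of its speed; a pose out of reach is approached as far as the arm can. A call with a gripper value outside its range is refused whole. The fingers move at their own pace and stop on an object; the grip force is fixed at half the most. Time passes only in rows, so rows that do not move let the fingers close, or fill a call up. It gives the time, the measured TCP pose, the force and the opening at its end, in the units of the state.
- robot.get_obs(): the state, without advancing time (a new reading comes with each control period).
- robot.snapshot(name): name is "scene" or "top"; returns a dict with "color" (420x560x3 uint8, red, green, blue), "intrinsics" (3x3 intrinsics, pixels), "k1" (the pictures are not rectified: a ray, as slopes to the right and down, at radius r is drawn at 1 + k1 r^2 times it, then the intrinsics apply), "eye" and "rotation" of the camera in the world. Camera axes: x right, y down, z forward; pixel columns grow to the right and rows downward; lengths in m; the calibration is good to about 2 mm. A picture is of the moment at which its call begins. There is no depth.
- robot.close_job(): hands the job in, once; it reports no verdict.
The state is a dict: "time": time; "joint_positions": joint angles; "qvel": joint speeds; "joint_torque": joint torques, N m; "tool_pos": TCP position; "ee_rot": TCP orientation; "wrist_force": force on the tool from outside, world axes, zero at the start; "wrist_torque": the same for the moment, N m; "width": finger opening in m.
Only numpy, scipy, OpenCV 4.12 (cv2) and the standard library are available. Lean on these libraries where they do the work, as an engineer would, in place of code of your own. Each camera call takes 0.05 s, during which the arm holds its last target.

## Working session

There is one attempt and no reset: what is moved stays moved. The work goes in short steps, Python scripts to look and compute and a shell command to move; the robot and the scene stay as the last step left them, time stands still between calls to the robot, and variables do not carry over. Pictures are saved under pics/ and viewed, and the job is handed in when it is done.

```bash
mkdir -p pics; ls; python3 - <<'E'
from bench import robot
import cv2,numpy as np
o=robot.get_obs()
for k,v in o.items(): print(k,np.round(v,3))
for n in("scene","top"):
    s=robot.snapshot(n); cv2.imwrite(f"pics/{n}0.png",s["color"][:,:,::-1])
    print(n,s["intrinsics"],s["k1"],s["eye"],s["rotation"])
E
```

```text
pics
time 0.0
joint_positions [-1.401  0.088  1.372 -0.     1.684 -0.103]
qvel [-0.     0.     0.001  0.001 -0.001  0.   ]
joint_torque [ 1.0000e-03 -3.4017e+01 -3.0243e+01  7.2000e-02  3.3000e-02 -0.0000e+00]
tool_pos [ 0.148 -0.529  0.18 ]
ee_rot [-3.141e+00  2.000e-03 -1.298e+00]
wrist_force [-0.361 -0.183  0.145]
wrist_torque [ 0.013 -0.061 -0.008]
width 0.094
scene [[496.74336673   0.         280.63030752]
 [  0.         496.74336673 203.71078293]
 [  0.           0.           1.        ]] -0.07026140982204672 [1.38630932 0.44105688 0.80241324] [-2.19202857 -0.02474807  2.01868106]
top [[388.19779276   0.         275.19995961]
 [  0.         388.19779276 214.77427652]
 [  0.           0.           1.        ]] -0.10506249560021526 [0.35708345 0.04475626 1.07847416] [-2.96929526  0.01974779 -1.59207812]
```

View pics/scene0.png

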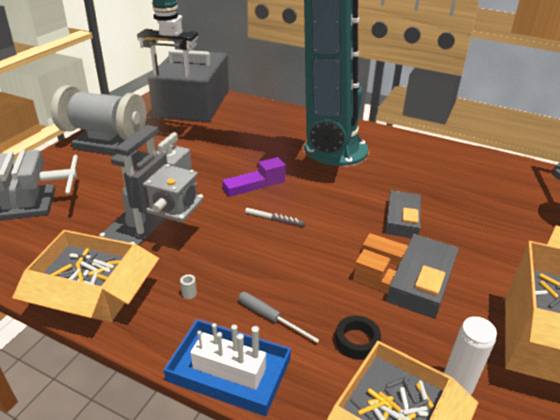

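View pics/top0.png

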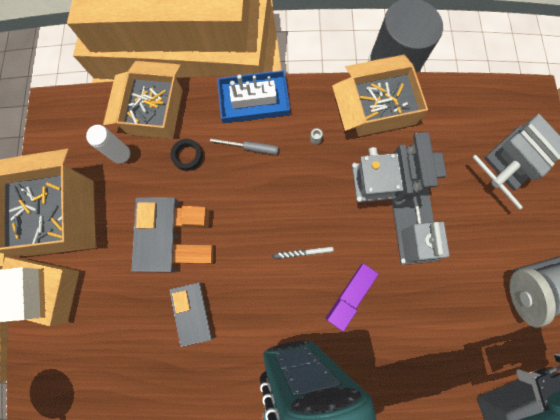

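```bash
cat > h.py <<'E'
import numpy as np,cv2
from scipy.spatial.transform import Rotation as R
from bench import robot
def cam(n):
    s=robot.snapshot(n); s["R"]=R.from_euler("xyz",s["rotation"]).as_matrix(); s["k1"]=float(s["k1"]); return s
def ray(s,u,v):
    K=s["intrinsics"]; d=np.array([(u-K[0,2])/K[0,0],(v-K[1,2])/K[1,1]])
    p=d.copy()
    for _ in range(20): p=d/(1+s["k1"]*(p@p))
    return s["R"]@np.array([p[0],p[1],1.])
def onz(s,u,v,z):
    d=ray(s,u,v); e=np.array(s["eye"]); return (e+d*(z-e[2])/d[2])[:2]
def proj(s,P):
    q=s["R"].T@(np.array(P)-s["eye"]); p=q[:2]/q[2]; p=p*(1+s["k1"]*(p@p)); K=s["intrinsics"]
    return np.array([K[0,0]*p[0]+K[0,2],K[1,1]*p[1]+K[1,2]])
def crop(s,name,u0,v0,u1,v1,f):
    im=s["color"][v0:v1,u0:u1,::-1]; cv2.imwrite("pics/"+name,cv2.resize(im,None,fx=f,fy=f,interpolation=cv2.INTER_CUBIC))
E
python3 - <<'E'
from h import *
t=cam("top"); s=cam("scene")
crop(t,"c1.png",120,180,260,280,5); crop(t,"c2.png",340,120,470,270,4); crop(s,"c3.png",340,180,480,320,5); crop(s,"c4.png",95,120,215,250,4)
for z in (0,.03,.06): print(z,onz(t,197,254,z),onz(t,193,216,z))
E
```

```text
0 [0.43925419 0.28318095] [0.5474519  0.29592586]
0.03 [0.43696844 0.27654867] [0.54215641 0.28893905]
0.06 [0.43468269 0.26991639] [0.53686091 0.28195225]
```

View pics/c1.png

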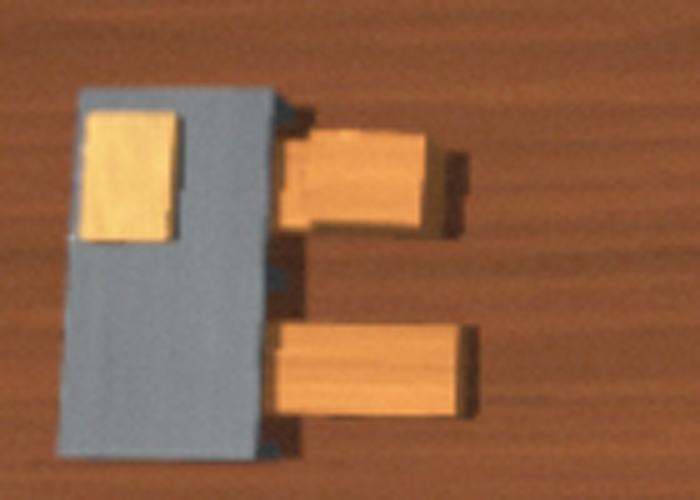

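View pics/c2.png

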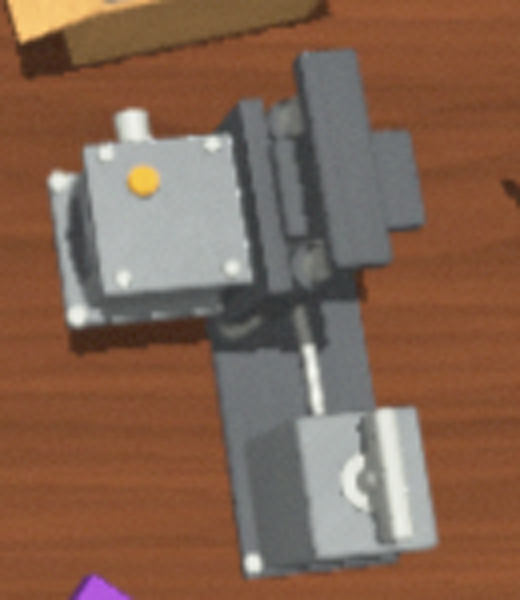

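View pics/c3.png

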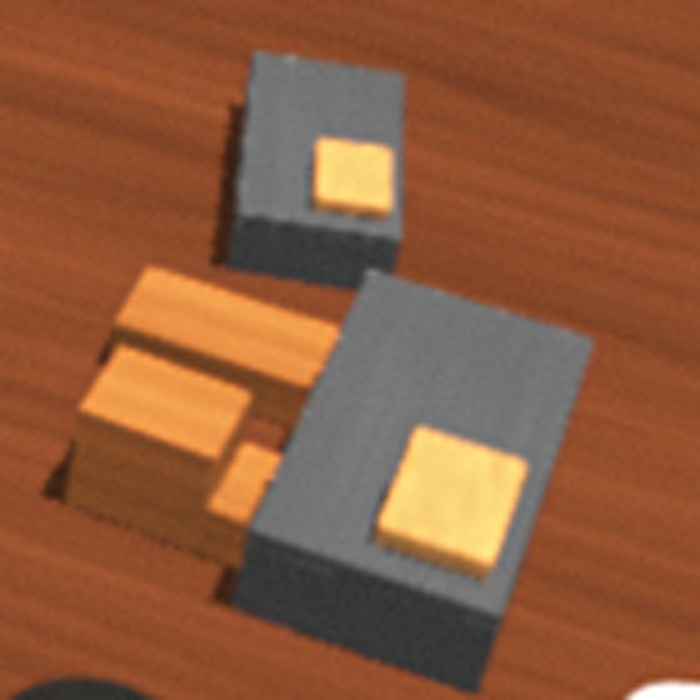

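View pics/c4.png

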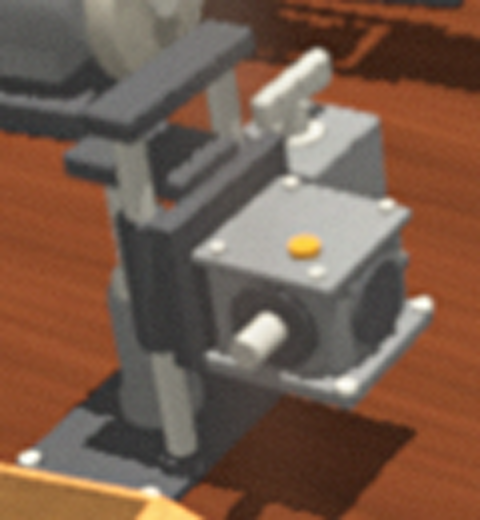

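Candidates: the wooden stepped block is at top-view (195,216) in the upper bay, with its step visible in both crops. The plain bar is at (193,254). The purple look-alike at (353,297) is not meant, and neither is the smaller rack at (190,315). The larger rack is at (153,235), with a face 202 mm long. The jack is at (410,190), with its valve at about (437,240). Next I measure corners.

```bash
python3 - <<'E'
from h import *
t=cam("top"); s=cam("scene")
crop(t,"d1.png",165,195,225,270,10); crop(t,"d2.png",400,210,460,270,10); crop(t,"d3.png",345,145,410,210,9)
crop(s,"d4.png",350,228,420,298,8)
E
```

```text
(no output)
```

View pics/d1.png

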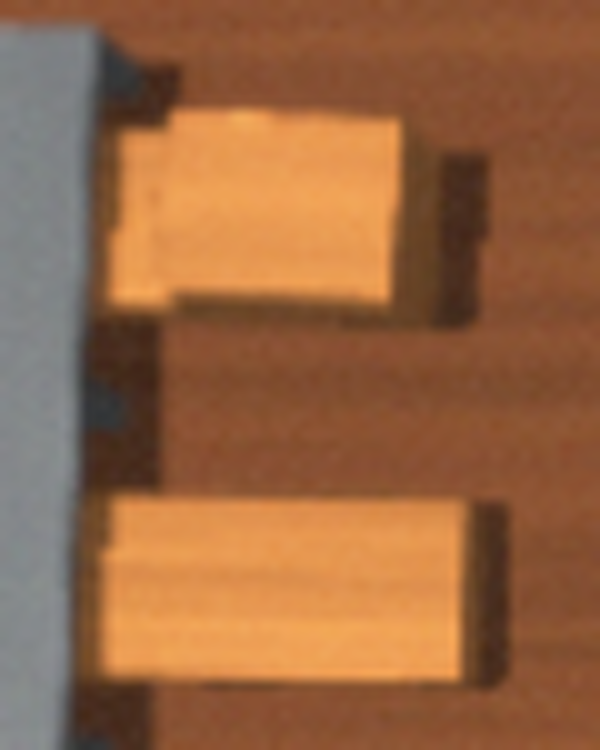

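View pics/d2.png

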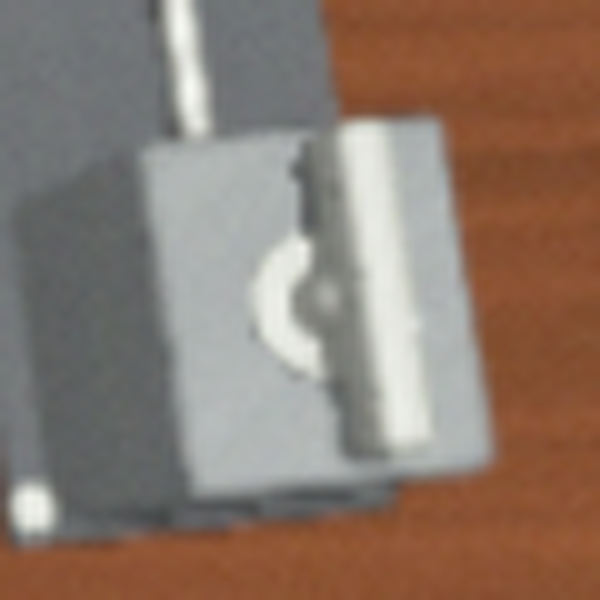

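View pics/d3.png

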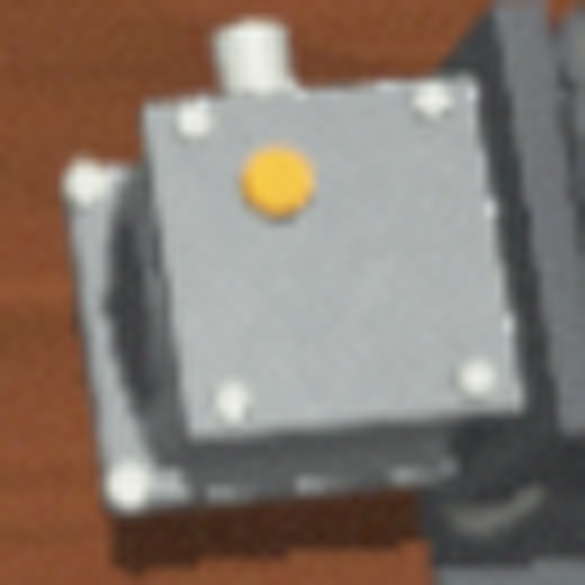

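View pics/d4.png

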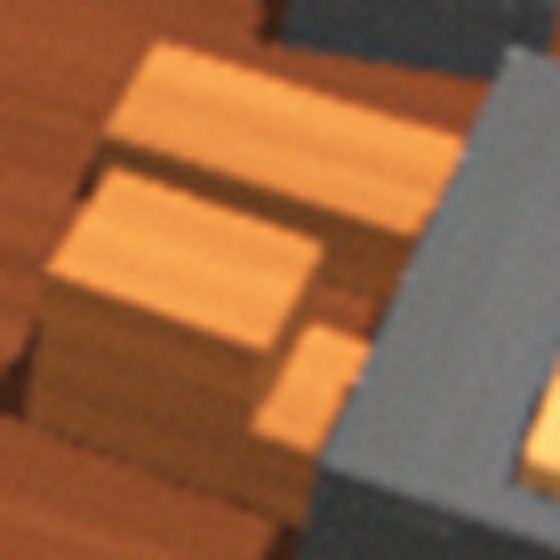

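```bash
cat >> h.py <<'E'
def px(c,off,f): return np.array(c,float)/f-0.5+0.5/f*0+np.array(off)
def tri(s1,p1,s2,p2):
    a=np.array(s1["eye"]);b=np.array(s2["eye"]);u=ray(s1,*p1);v=ray(s2,*p2)
    k=np.linalg.lstsq(np.c_[u,-v],b-a,rcond=None)[0]; A=a+k[0]*u;B=b+k[1]*v
    return (A+B)/2,np.linalg.norm(A-B)
E
python3 - <<'E'
from h import *
np.set_printoptions(precision=4,suppress=True)
t=cam("top"); s=cam("scene")
def rep(n,cs,off,f,z,cam=t):
    P=np.array([onz(cam,*px(c,off,f),z) for c in cs]); m=P.mean(0)
    L=[np.linalg.norm(P[i]-P[(i+1)%4]) for i in range(4)]
    A=[np.degrees(np.arctan2(*(P[(i+1)%4]-P[i])[::-1])) for i in range(4)]
    print(n,"ctr",m,"sides",np.round(L,4),"ang",np.round(A,1)); return P
print(rep("step top",[(170,108),(403,118),(392,305),(168,292)],(165,195),10,.06))
print(rep("step scene",[(325,245),(110,170),(50,268),(268,350)],(350,228),8,.06,s))
rep("bar top",[(110,498),(470,498),(463,682),(100,682)],(165,195),10,.03)
rep("rack top",[(80,88),(278,88),(255,458),(60,456)],(120,180),5,.05)
rep("valve",[(340,120),(388,120),(432,440),(385,445)],(400,210),10,.17)
rep("pump",[(145,150),(440,118),(493,465),(195,495)],(400,210),10,.125)
for z in(.17,.18,.19): rep("gbx%g"%z,[(145,105),(475,80),(520,410),(190,437)],(345,145),9,z)
for a,b in zip([(145,105),(475,80),(520,410),(190,437)],[(330,290),(195,250),(285,180),(410,213)]):
    print(tri(t,px(a,(345,145),9),s,px(b,(95,120),4)))
rep("foot .1",[(70,165),(70,165),(110,510),(110,510)],(345,145),9,.1)
E
```

```text
step top ctr [0.5395 0.2826] sides [0.064  0.0509 0.061  0.0503] ang [-94.  177.2  85.4   0.6]
[[0.567  0.314 ]
 [0.5626 0.2502]
 [0.5117 0.2526]
 [0.5167 0.3135]]
step scene ctr [0.5412 0.285 ] sides [0.0647 0.0479 0.0644 0.0492] ang [-92.8  -2.4  86.  177.3]
[[0.5185 0.3184]
 [0.5153 0.2538]
 [0.5632 0.2518]
 [0.5677 0.3161]]
bar top ctr [0.4386 0.2876] sides [0.0997 0.0499 0.0999 0.0503] ang [-91.1 178.   89.   -2.2]
rack top ctr [0.4932 0.3941] sides [0.1123 0.2016 0.1075 0.2023] ang [-91.6 177.6  88.8  -1. ]
valve ctr [ 0.4511 -0.327 ] sides [0.0118 0.0768 0.0116 0.078 ] ang [ -91.5 -177.    94.     3.1]
pump ctr [ 0.4498 -0.3276] sides [0.077  0.0876 0.0767 0.0864] ang [ -85.4 -176.2   93.7    3.9]
gbx0.17 ctr [ 0.6123 -0.2013] sides [0.0917 0.093  0.0901 0.093 ] ang [ -86.6 -177.2   93.5    3.8]
gbx0.18 ctr [ 0.6095 -0.1986] sides [0.0907 0.092  0.0891 0.092 ] ang [ -86.6 -177.2   93.5    3.8]
gbx0.19 ctr [ 0.6067 -0.1959] sides [0.0896 0.0909 0.0881 0.091 ] ang [ -86.6 -177.2   93.5    3.8]
(array([ 0.6544, -0.1514,  0.1735]), np.float64(0.0014728068898126393))
(array([ 0.6592, -0.2419,  0.1756]), np.float64(0.0014981222875237368))
(array([ 0.5675, -0.2471,  0.1721]), np.float64(0.0024606382145494644))
(array([ 0.5627, -0.1585,  0.1712]), np.float64(0.0005800480005174109))
foot .1 ctr [ 0.6097 -0.1476] sides [0.     0.1032 0.     0.1032] ang [   0. -177.    0.    3.]
```

```bash
python3 - <<'E'
from h import *
np.set_printoptions(precision=4,suppress=True)
t=cam("top"); s=cam("scene")
for a,b in (((85,182),(347,385)),((130,487),(425,303))):
    print(tri(t,px(a,(345,145),9),s,px(b,(95,120),4)))
for z in(.266,.28): print(z,[onz(t,*px(c,(340,120),4),z) for c in((300,52),(355,52),(390,262),(338,266))])
# base plate bolt bottom-left at z=~.01
print(onz(t,*px((32,510),(400,210),10),.012))
print(robot.get_obs()["time"])
E
```

```text
(array([ 0.6535, -0.1472,  0.1076]), np.float64(0.00040644624009284706))
(array([ 0.5626, -0.1539,  0.1077]), np.float64(0.002044934634480873))
0.266 [array([ 0.6776, -0.2573]), array([ 0.6773, -0.2888]), array([ 0.5559, -0.296 ]), array([ 0.5542, -0.2667])]
0.28 [array([ 0.6721, -0.2521]), array([ 0.6718, -0.2831]), array([ 0.5525, -0.2902]), array([ 0.5508, -0.2614])]
[ 0.4068 -0.2861]
0.5
```

```bash
python3 -m handwheel '{"delta_pos":[[0,0,-12],[0,0,-12],[0,0,-12],[0,0,-12],[0,0,-12],[0,0,-12],[0,0,-12],[0,0,-12]],"rotation":[[0,0,-0.156],[0,0,-0.156],[0,0,-0.156],[0,0,-0.156],[0,0,-0.156],[0,0,-0.156],[0,0,-0.156],[0,0,-0.156]],"claw":[-0.6,-0.6,-0.6,-0.6,-0.6,-0.6,-0.6,-0.6]}'
cat >> h.py <<'E'
def to(P,yaw,o=None):
    """tool-frame mm shift and yaw turn to reach P"""
    o=o or robot.get_obs(); Rm=R.from_euler("xyz",o["ee_rot"])
    d=Rm.inv().apply(np.array(P)-o["tool_pos"])*1000
    Rt=R.from_euler("xyz",[np.pi,0,yaw]); w=(Rm.inv()*Rt).as_rotvec()
    print("shift",np.round(d,1),"turn",np.round(w,3),"now",np.round(o["tool_pos"],4),np.round(o["ee_rot"],3),"t",o["time"],"w",o["width"])
E
python3 -c "
from h import *
to([.540,.284,.16],-.05)"
```

```text
time: 1.5
tool_pos: [0.1482, -0.5297, 0.278]
ee_rot: [3.141, -0.0, -0.045]
wrist_force: [0.5, 0.2, 0.1]
width: 0.0753
shift [ 354.9 -830.5  117.8] turn [ 0.    -0.     0.005] now [ 0.1482 -0.5297  0.278 ] [ 3.141 -0.    -0.045] t 1.5 w 0.07534980433046354
```

```bash
python3 -m handwheel '{"delta_pos":[[22,-52,0],[22,-52,0],[22,-52,0],[22,-52,0],[22,-52,0],[22,-52,0],[22,-52,0],[22,-52,0]],"rotation":[[0,0,0],[0,0,0],[0,0,0],[0,0,0],[0,0,0],[0,0,0],[0,0,0],[0,0,0]],"claw":[-0.6,-0.6,-0.6,-0.6,-0.6,-0.6,-0.6,-0.6]}'
python3 -m handwheel '{"delta_pos":[[22,-52,14],[22,-52,14],[22,-52,14],[22,-52,14],[22,-52,14],[22,-52,14],[22,-52,14],[24,-50,14]],"rotation":[[0,0,0],[0,0,0],[0,0,0],[0,0,0],[0,0,0],[0,0,0],[0,0,0],[0,0,0]],"claw":[-0.6,-0.6,-0.6,-0.6,-0.6,-0.6,-0.6,-0.6]}'
python3 -c "
from h import *
to([.540,.284,.016],-.05)
s=cam('scene');cv2.imwrite('pics/e1.png',s['color'][:,:,::-1])"
```

```text
time: 2.5
tool_pos: [0.3452, -0.1213, 0.2778]
ee_rot: [3.141, -0.001, -0.05]
wrist_force: [1.7, -0.3, -0.3]
width: 0.0752
time: 3.5
tool_pos: [0.5438, 0.2835, 0.1652]
ee_rot: [3.142, -0.001, -0.049]
wrist_force: [-0.2, -0.3, 0.9]
width: 0.0751
shift [ -4.   -0.3 149.1] turn [ 0.    -0.001  0.001] now [0.5438 0.2835 0.1652] [ 3.142e+00 -1.000e-03 -4.900e-02] t 3.5 w 0.07509937509460848
```

View pics/e1.png

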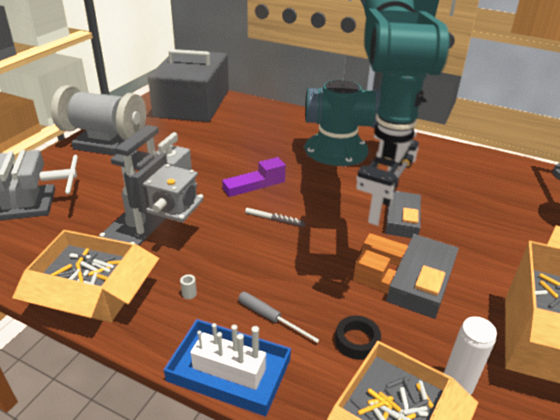

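The gripper, at about (372,205), hangs above the step with nothing in its way, so I descend.

```bash
python3 -m handwheel '{"delta_pos":[[-4,0,20],[0,0,25],[0,0,25],[0,0,25],[0,0,25],[0,0,18],[0,0,10],[0,0,0]],"rotation":[[0,0,0],[0,0,0],[0,0,0],[0,0,0],[0,0,0],[0,0,0],[0,0,0],[0,0,0]],"claw":[-0.6,-0.6,-0.6,-0.6,-0.6,-0.6,-0.6,-0.6]}'
python3 -c "
from h import *
to([.540,.284,.016],-.05)
t=cam('top');crop(t,'e2.png',140,180,260,270,6)
s=cam('scene');crop(s,'e3.png',330,150,470,310,4)"
```

```text
time: 4.55
tool_pos: [0.5389, 0.2816, 0.0169]
ee_rot: [3.141, 0.001, -0.05]
wrist_force: [-0.4, -0.1, 0.7]
width: 0.075
shift [ 1.  -2.5  0.9] turn [0.001 0.001 0.   ] now [0.5389 0.2816 0.0169] [ 3.141e+00  1.000e-03 -5.000e-02] t 4.55 w 0.07499579372254264
```

View pics/e3.png

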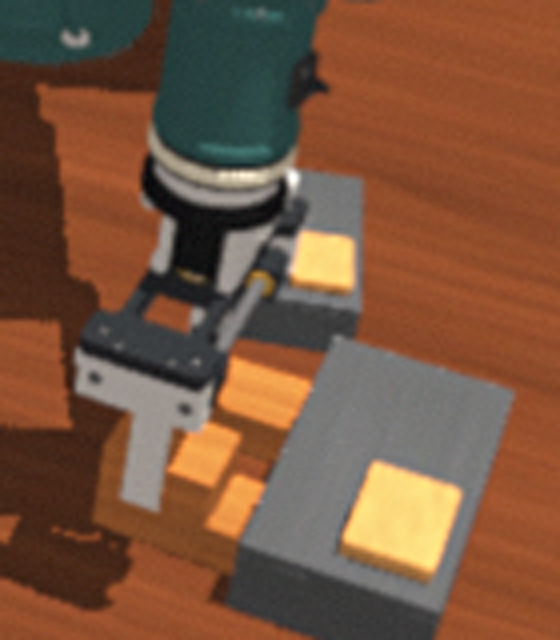

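View pics/e2.png

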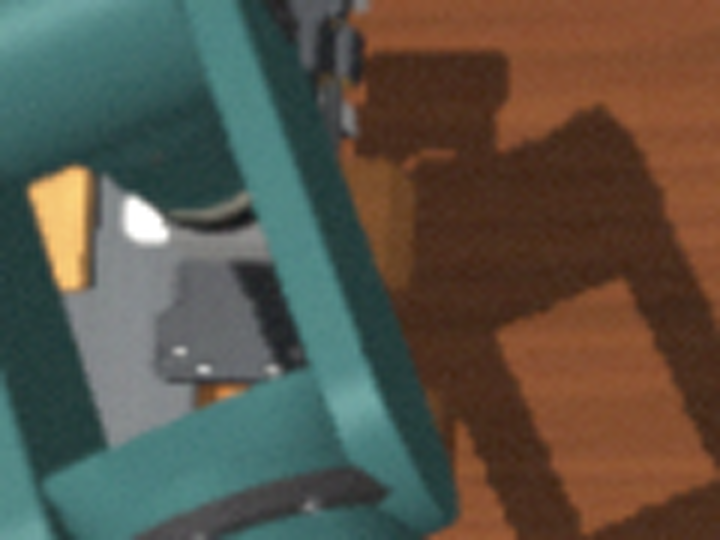

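```bash
python3 -m handwheel '{"delta_pos":[[0,0,0],[0,0,0],[0,0,0],[0,0,0],[0,8,0],[0,15,0],[0,20,0],[0,20,0]],"rotation":[[0,0,0],[0,0,0],[0,0,0],[0,0,0],[0,0,0],[0,0,0],[0,0,0],[0,0,0]],"claw":[0.8,0.8,0.8,0.8,0.8,0.8,0.8,0.8]}'
python3 -c "
from h import *
to([.575,.08,.016],.063)
s=cam('scene');crop(s,'f3.png',310,150,470,310,4)"
```

```text
time: 5.65
tool_pos: [0.5363, 0.2175, 0.0178]
ee_rot: [-3.141, -0.001, -0.05]
wrist_force: [0.2, 2.6, 22.1]
width: 0.0497
shift [ 45.6 135.4   1.9] turn [-0.    -0.001 -0.113] now [0.5363 0.2175 0.0178] [-3.141e+00 -1.000e-03 -5.000e-02] t 5.65 w 0.049719991410264903
```

View pics/f3.png

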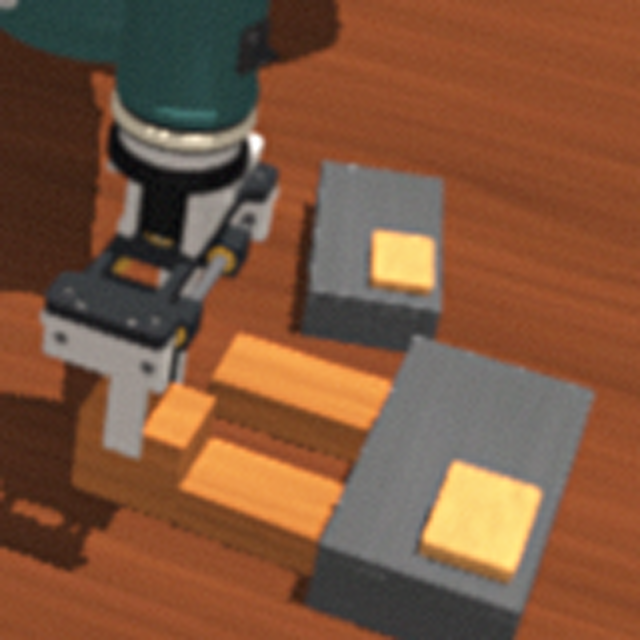

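Grasp holds and the block is sliding out: the step is at about crop (180,415) with the tail behind it, and the bar is untouched. I carry on.

```bash
python3 -m handwheel '{"delta_pos":[[0,22,-0.5],[0,22,-0.5],[4,20,0],[9,18,0],[9,18,0],[9,15,0],[9,12,0],[5,8,0]],"rotation":[[0,0,0],[0,0,0],[0,0,0],[0,0,-0.023],[0,0,-0.03],[0,0,-0.03],[0,0,-0.03],[0,0,0]],"claw":[0.8,0.8,0.8,0.8,0.8,0.8,0.8,0.8]}'
python3 -m handwheel '{"delta_pos":[[0,0,0],[0,0,0],[0,0,0],[0,0,-15],[0,0,-25],[0,0,-30],[0,0,-30],[0,0,-30]],"rotation":[[0,0,0],[0,0,0],[0,0,0],[0,0,0],[0,0,0],[0,0,0],[0,0,0],[0,0,0]],"claw":[-0.6,-0.6,-0.6,-0.6,-0.6,-0.6,-0.6,-0.6]}'
python3 -c "
from h import *
to([.575,.20,.1],.063)
t=cam('top');cv2.imwrite('pics/g1.png',t['color'][:,:,::-1])
s=cam('scene');crop(s,'g2.png',240,150,480,310,3)"
```

```text
time: 6.7
tool_pos: [0.5768, 0.0825, 0.018]
ee_rot: [3.142, 0.002, 0.062]
wrist_force: [-1.2, 2.9, -0.7]
width: 0.0498
time: 7.7
tool_pos: [0.5776, 0.084, 0.1509]
ee_rot: [3.141, -0.002, 0.063]
wrist_force: [-0.5, -0.9, 0.4]
width: 0.0753
shift [   4.7 -116.    50.9] turn [ 0.    -0.002  0.   ] now [0.5776 0.084  0.1509] [ 3.141e+00 -2.000e-03  6.300e-02] t 7.7 w 0.07527955547789023
```

View pics/g1.png

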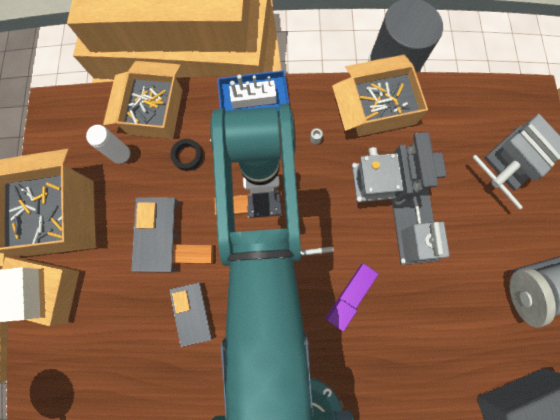

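View pics/g2.png

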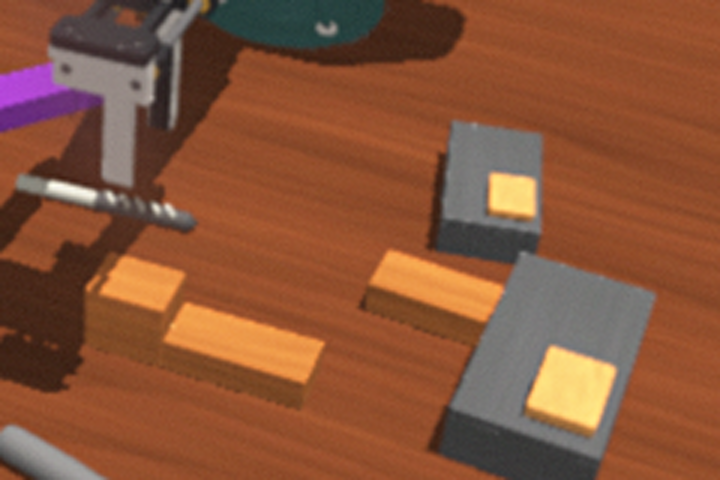

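The block lies clear of the rack, step at crop (140,285), tail end at (315,365). I measure the tail.

```bash
python3 - <<'E'
from h import *
s=cam("scene")
P=np.array([onz(s,*px(c,(240,150),3),.03) for c in((190,303),(323,344),(304,382),(162,342))])
print(P,[np.linalg.norm(P[i]-P[(i+1)%4]) for i in range(4)])
e=(P[1]+P[2])/2;b=(P[0]+P[3])/2;n=(e-b)/np.linalg.norm(e-b)
print("yaw",np.arctan2(-n[0],n[1]),"tailpt",e-.03*n,"step ctr",e-.1475*n)
crop(s,"g3.png",290,240,355,290,11)
E
```

```text
[[0.55215596 0.11982874]
 [0.549295   0.22994103]
 [0.59529133 0.23126977]
 [0.60355567 0.11893015]] [np.float64(0.11014944429193084), np.float64(0.04601551229363544), np.float64(0.11264319688975383), np.float64(0.051407559265358685)]
yaw 0.04997054391294382 tailpt [0.57379166 0.20064285] step ctr [0.57966075 0.08328952]
```

View pics/g3.png

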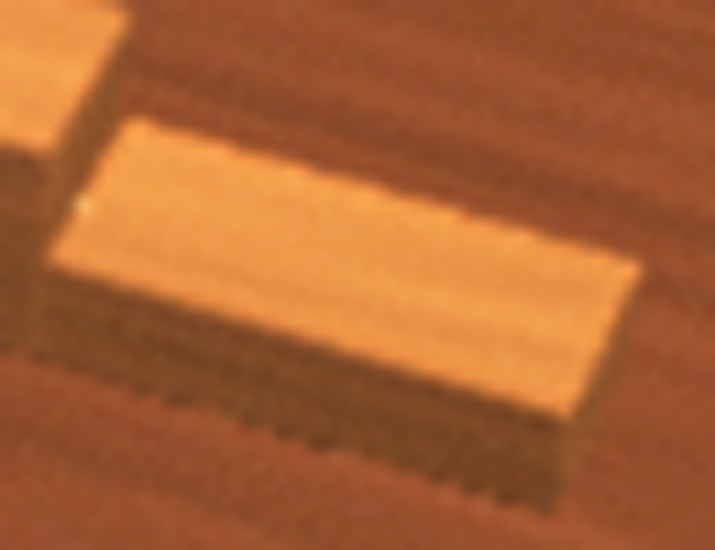

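```bash
python3 -c "
from h import *
to([.572,.201,.005],.063)"
python3 -m handwheel '{"delta_pos":[[2,-40,0],[0,-40,10],[0,-37,20],[0,0,30],[0,0,30],[0,0,30],[0,0,20],[0,0,3]],"rotation":[[0,0,0],[0,0,0],[0,0,0],[0,0,0],[0,0,0],[0,0,0],[0,0,0],[0,0,0]],"claw":[-0.6,-0.6,-0.6,-0.6,-0.6,-0.6,-0.6,-0.6]}'
python3 -c "
from h import *
to([.572,.201,.005],.063)
s=cam('scene');crop(s,'i2.png',240,150,480,310,3)"
```

```text
shift [  -0.4 -117.3  146.5] turn [ 0.    -0.006  0.   ] now [0.5789 0.084  0.1516] [ 3.141 -0.006  0.063] t 7.85 w 0.07525438700132557
time: 8.85
tool_pos: [0.5692, 0.2, 0.0018]
ee_rot: [3.14, 0.007, 0.063]
wrist_force: [-0.7, -0.2, 0.1]
width: 0.0752
shift [ 2.8 -0.8 -3.2] turn [0.001 0.007 0.   ] now [0.5692 0.2    0.0018] [3.14  0.007 0.063] t 8.85 w 0.07522283614923653
```

View pics/i2.png

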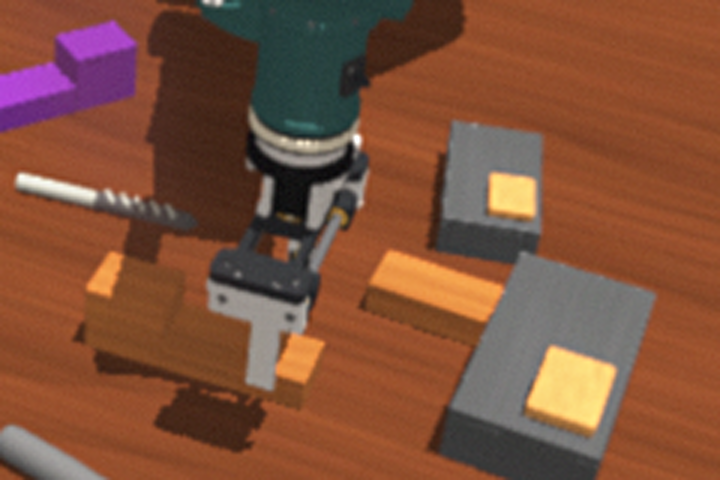

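The fingers straddle the tail at crop (270,360). I raise 2 mm, close, then start the slide.

```bash

python3 -m handwheel '{"delta_pos":[[2,0,-2],[0,0,0],[0,0,0],[0,0,0],[0,0,0],[0,0,-1],[0,8,0],[1,15,0]],"rotation":[[0,0,0],[0,0,0],[0,0,0],[0,0,0],[0,0,0],[0,0,0],[0,0,0],[0,0,0]],"claw":[0.8,0.8,0.8,0.8,0.8,0.8,0.8,0.8]}'
python3 -c "
from h import *
to([.6036,-.081,.006],.063)
s=cam('scene');crop(s,'j2.png',180,150,420,310,3)"
```

```text
time: 9.9
tool_pos: [0.5765, 0.1773, 0.0084]
ee_rot: [3.141, -0.0, 0.064]
wrist_force: [-0.6, -0.5, 0.5]
width: 0.0095
shift [ 10.6 259.5   2.5] turn [ 0.    -0.     0.001] now [0.5765 0.1773 0.0084] [ 3.141 -0.     0.064] t 9.9 w 0.009461050544310689
```

View pics/j2.png

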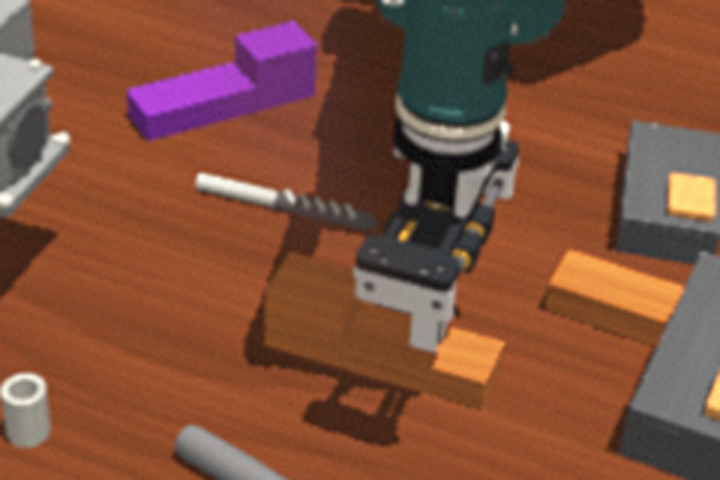

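The opening reads 9.5 mm, so the tail is not between the pads. I check before moving on.

```bash
python3 -c "
from h import *
o=robot.get_obs();print(o)
s=cam('scene')
for P in ([.5765,.1773,.0084],[.5765,.1773,.0274],[.5765,.1773,.06],[.572,.2015,.03],[.572,.2015,.0]):
  p=proj(s,P);print(P,p,(p-[180,150])*3)
crop(s,'k2.png',260,200,370,300,7)"
```

```text
{'time': 9.95, 'joint_positions': array([ 0.20171444,  0.29595866,  1.47709216, -0.00217026,  1.36881055,
        0.14025566]), 'qvel': array([ 0.00896536,  0.00430614, -0.00559616,  0.01633136, -0.00346676,
        0.03889634]), 'joint_torque': array([ 2.53168948e+00, -4.04920149e+01, -2.82778251e+01,  6.00620415e-01,
       -5.89942024e-02, -3.84104939e-02]), 'tool_pos': array([0.57688692, 0.17492914, 0.00839832]), 'ee_rot': array([ 3.13944988e+00, -3.06758460e-05,  6.18944780e-02]), 'wrist_force': array([-0.98277765, -1.37131582, -0.00306523]), 'wrist_torque': array([-0.1070604 , -0.12952474, -0.03055081]), 'width': 0.009616100217044697}
[0.5765, 0.1773, 0.0084] [320.84581315 271.14740344] [422.53743945 363.44221033]
[0.5765, 0.1773, 0.0274] [321.44940386 265.09070835] [424.34821159 345.27212504]
[0.5765, 0.1773, 0.06] [322.51123924 254.41129906] [427.53371772 313.23389719]
[0.572, 0.2015, 0.03] [332.09331383 266.33791097] [456.2799415  349.01373291]
[0.572, 0.2015, 0.0] [330.97519014 275.87672392] [452.92557041 377.63017176]
```

View pics/k2.png

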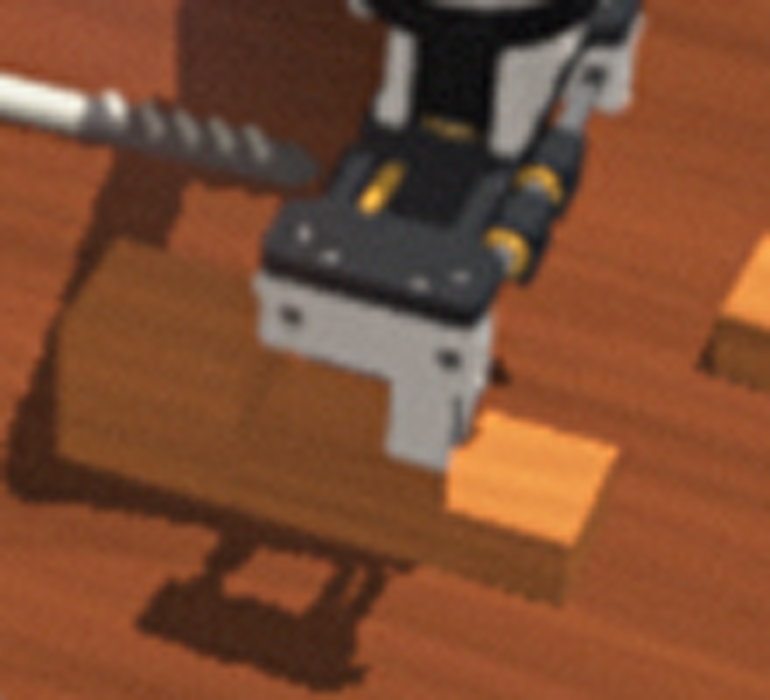

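```bash
python3 -c "
from h import *
s=cam('scene')
for x in (.5765,.59):
 for y in (.165,.175,.185):
  for z in (.008,.03):
   p=proj(s,[x,y,z]);print(x,y,z,((p-[260,200])*7).round())
P=np.array([onz(s,*px(c,(260,200),7),.03) for c in((618,455),(570,542))]);print(P)
for c in ((60,455),(120,240),(62,320)): print(onz(s,*px(c,(260,200),7),.06 if c[1]<400 else 0))
"
```

```text
0.5765 0.165 0.008 [392. 487.]
0.5765 0.165 0.03 [396. 438.]
0.5765 0.175 0.008 [419. 497.]
0.5765 0.175 0.03 [424. 448.]
0.5765 0.185 0.008 [447. 506.]
0.5765 0.185 0.03 [453. 457.]
0.59 0.165 0.008 [376. 512.]
0.59 0.165 0.03 [380. 463.]
0.59 0.175 0.008 [404. 522.]
0.59 0.175 0.03 [409. 473.]
0.59 0.185 0.008 [432. 532.]
0.59 0.185 0.03 [437. 482.]
[[0.54971535 0.23159778]
 [0.59548157 0.23156551]]
[0.60394832 0.05416403]
[0.55782837 0.05292298]
[0.60401999 0.05428108]
```

```bash
python3 -c "
from h import *
s=cam('scene')
for n,T,off,f in (('e1',[.5438,.2835,.1652],(0,0),1),('e3',[.5389,.2816,.0169],(330,150),4),('f3',[.5363,.2175,.0178],(310,150),4),('i2',[.5692,.2,.0018],(240,150),3),('g2',[.5776,.084,.1509],(240,150),3)):
  for dx in(-.0375,.0375,.05):
    for dz in (0,.02):
     print(n,dx,dz,((proj(s,np.array(T)+[dx,0,dz])-off)*f).round(1))
crop(cam('scene'),'x.png',300,200,370,290,6)
import cv2
im=cv2.imread('pics/e1.png')[140:240,330:430];cv2.imwrite('pics/e1c.png',cv2.resize(im,None,fx=6,fy=6))
"
```

```text
e1 -0.0375 0 [383.5 213.6]
e1 -0.0375 0.02 [384.8 206.1]
e1 0.0375 0 [373.4 232.9]
e1 0.0375 0.02 [374.7 225.3]
e1 0.05 0 [371.5 236.4]
e1 0.05 0.02 [372.9 228.7]
e3 -0.0375 0 [176.3 450.9]
e3 -0.0375 0.02 [181.  425.4]
e3 0.0375 0 [137.  531.6]
e3 0.0375 0.02 [141.5 505.8]
e3 0.05 0 [130.  545.9]
e3 0.05 0.02 [134.5 519.9]
f3 -0.0375 0 [155.1 414.3]
f3 -0.0375 0.02 [158.7 388.9]
f3 0.0375 0 [111.6 491.7]
f3 0.0375 0.02 [114.9 465.9]
f3 0.05 0 [103.9 505.3]
f3 0.05 0.02 [107.1 479.5]
i2 -0.0375 0 [289.6 343.7]
i2 -0.0375 0.02 [291.9 324.9]
i2 0.0375 0 [254.8 403.8]
i2 0.0375 0.02 [256.9 384.7]
i2 0.05 0 [248.7 414.4]
i2 0.05 0.02 [250.7 395.2]
g2 -0.0375 0 [159.6 156.6]
g2 -0.0375 0.02 [160.7 134.8]
g2 0.0375 0 [116.3 210.2]
g2 0.0375 0.02 [117.  187.9]
g2 0.05 0 [108.7 219.7]
g2 0.05 0.02 [109.3 197.3]
```

View pics/e1c.png

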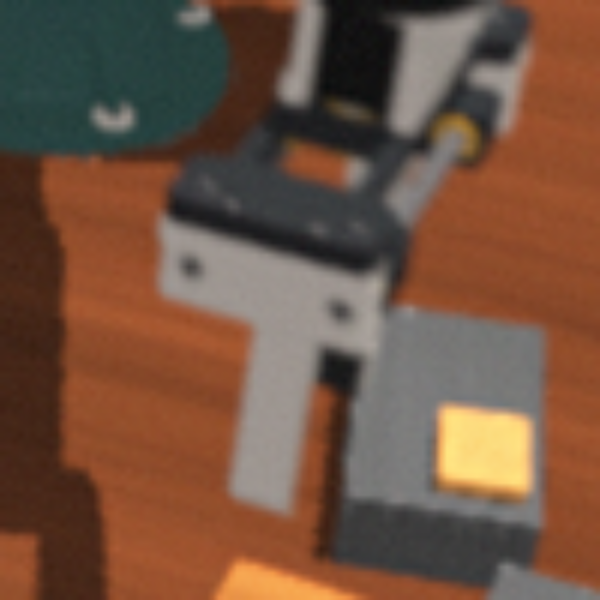

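In this view and the earlier ones, the fingertips sit about 22 mm higher than the reported TCP (k2 tip at (420,465) is at tail-top height; e1 tip is 9 px above its projection). So the fingers closed just above the 30 mm tail. The block has not moved. I lift, open, go back over the tail and descend further, watching force and picture.

```bash
python3 -c "
from h import *
to([.572,.201,.005],.063)"
python3 -m handwheel '{"delta_pos":[[0,0,-20],[0,0,-20],[-2,-13,0],[-2,-13,0],[0,0,0],[0,0,15],[0,0,20],[0,0,8]],"rotation":[[0,0,0],[0,0,0],[0,0,0],[0,0,0],[0,0,0],[0,0,0],[0,0,0],[0,0,0]],"claw":[0.6,-0.6,-0.6,-0.6,-0.6,-0.6,-0.6,-0.6]}'
python3 -c "
from h import *
to([.572,.2015,-.016],.063)
s=cam('scene');crop(s,'l2.png',290,220,370,300,8)"
```

```text
shift [ -3.1 -23.7   3.5] turn [-0.     0.    -0.001] now [0.5765 0.1775 0.0084] [-3.141  0.     0.062] t 10.15 w 0.009607968204043912
time: 11.15
tool_pos: [0.5691, 0.2028, 0.0024]
ee_rot: [3.14, 0.005, 0.063]
wrist_force: [-0.4, -0.3, -0.2]
width: 0.0752
shift [ 2.9  1.4 18.4] turn [ 0.001  0.005 -0.   ] now [0.5691 0.2028 0.0024] [3.14  0.005 0.063] t 11.15 w 0.0752267695083532
```

View pics/l2.png

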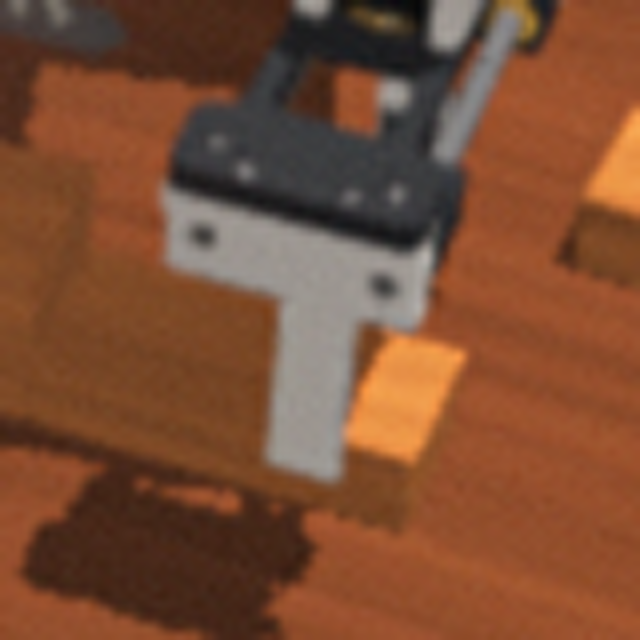

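```bash
python3 -m handwheel '{"delta_pos":[[3,0,4],[0,0,4],[0,0,4],[0,0,3],[0,0,2],[0,0,0],[0,0,0],[0,0,0]],"rotation":[[0,0,0],[0,0,0],[0,0,0],[0,0,0],[0,0,0],[0,0,0],[0,0,0],[0,0,0]],"claw":[-0.6,-0.6,-0.6,-0.6,-0.6,-0.6,-0.6,-0.6]}'
python3 -c "
from h import *
to([.572,.2015,-.016],.063)
s=cam('scene');crop(s,'l3.png',290,220,370,300,8)"
```

```text
time: 12.2
tool_pos: [0.574, 0.2038, -0.0114]
ee_rot: [3.142, -0.0, 0.063]
wrist_force: [0.0, -0.0, -0.3]
width: 0.0751
shift [-2.1  2.2  4.6] turn [ 0. -0.  0.] now [ 0.574   0.2038 -0.0114] [ 3.142 -0.     0.063] t 12.2 w 0.07506811972472648
```

View pics/l3.png

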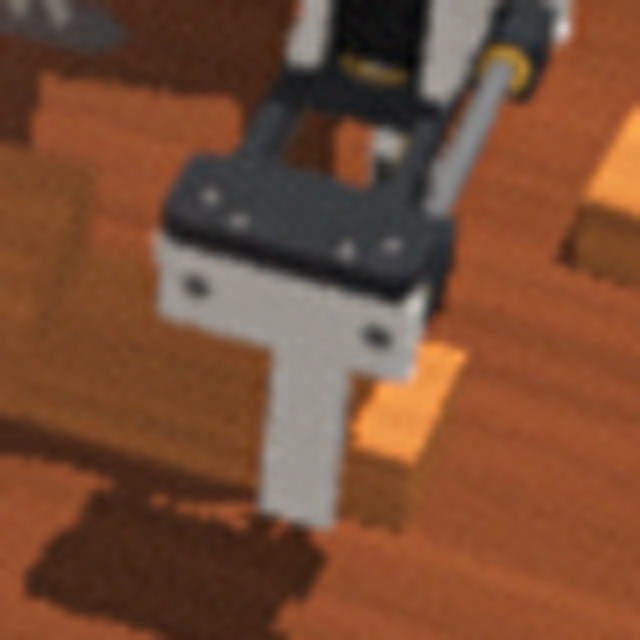

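The tip, at crop (295,520), is now well below the tail's top. There is no bench contact although the reported z is -11 mm, which confirms the offset. Closing.

```bash
python3 -m handwheel '{"delta_pos":[[0,0,2],[0,0,0],[0,0,0],[0,0,0],[0,0,0],[0,0,0],[0,8,0],[0,15,0]],"rotation":[[0,0,0],[0,0,0],[0,0,0],[0,0,0],[0,0,0],[0,0,0],[0,0,0],[0,0,0]],"claw":[-0.6,0.8,0.8,0.8,0.8,0.8,0.8,0.8]}'
python3 -c "
from h import *
to([.6036,-.081,-.0114],.063)
s=cam('scene');crop(s,'m3.png',240,200,370,300,6)"
```

```text
time: 13.25
tool_pos: [0.5756, 0.1805, -0.0136]
ee_rot: [-3.142, -0.001, 0.064]
wrist_force: [1.0, 1.3, -0.3]
width: 0.0502
shift [ 11.2 262.8  -2.2] turn [-0.    -0.001  0.001] now [ 0.5756  0.1805 -0.0136] [-3.142e+00 -1.000e-03  6.400e-02] t 13.25 w 0.05015440067155344
```

View pics/m3.png

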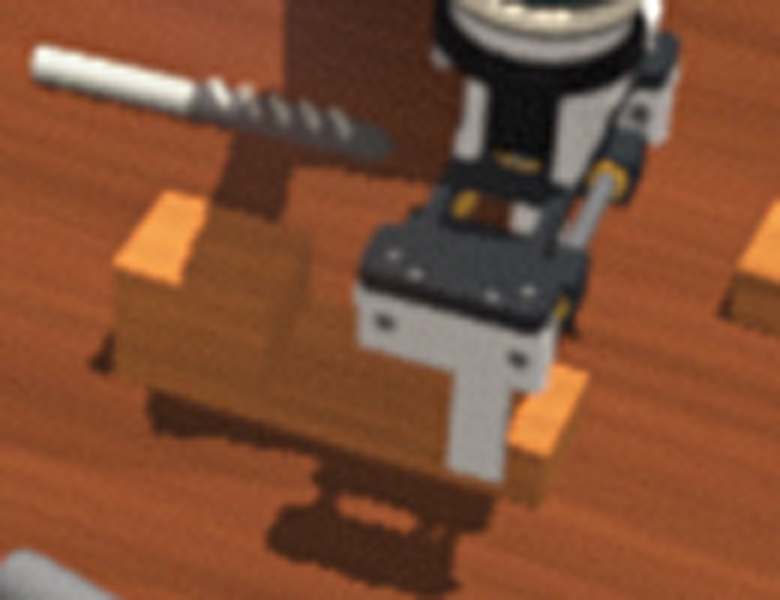

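```bash
python3 -m handwheel '{"delta_pos":[[1,22,0],[1,26,0],[1,28,0],[1,28,0],[2,28,0],[2,26,0],[2,22,0],[0,12,0]],"rotation":[[0,0,0],[0,0,0],[0,0,0],[0,0,0],[0,0,0],[0,0,0],[0,0,0],[0,0,0]],"claw":[0.8,0.8,0.8,0.8,0.8,0.8,0.8,0.8]}'
python3 -c "
from h import *
to([.6036,-.079,-.0136],.063)
s=cam('scene');crop(s,'n3.png',100,120,300,270,4)
t=cam('top');crop(t,'n4.png',290,110,470,250,4)"
```

```text
time: 14.3
tool_pos: [0.5974, -0.012, -0.0136]
ee_rot: [3.142, 0.0, 0.061]
wrist_force: [-0.8, 1.9, -0.6]
width: 0.0499
shift [ 2.1 67.2 -0. ] turn [ 0.     0.    -0.002] now [ 0.5974 -0.012  -0.0136] [3.142 0.    0.061] t 14.3 w 0.049888944535155244
```

View pics/n3.png

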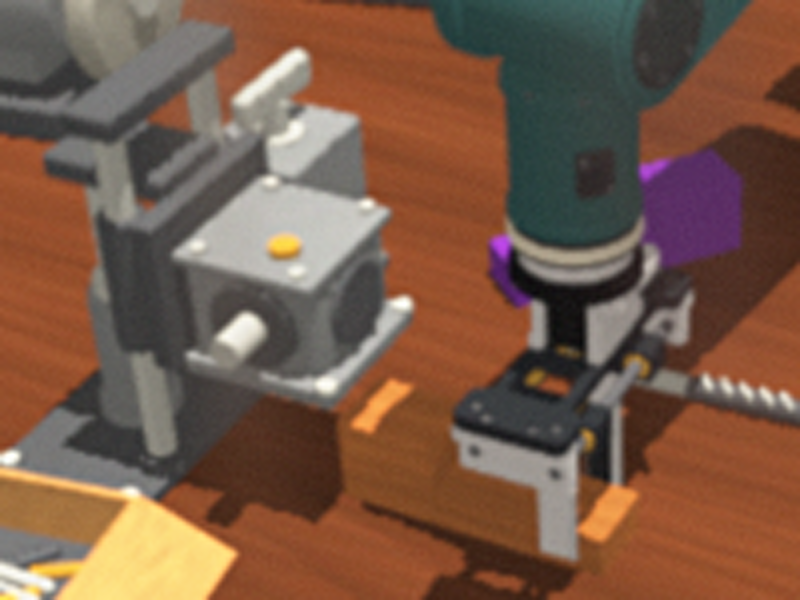

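View pics/n4.png

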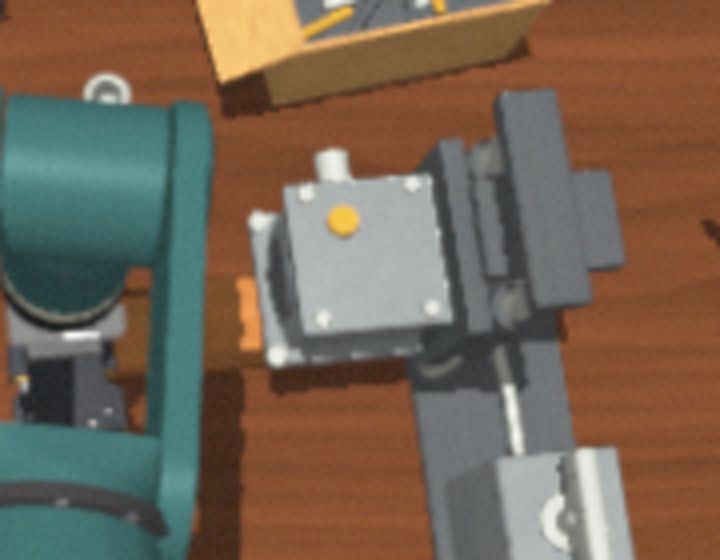

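```bash
python3 -c "
from h import *
t=cam('top');s=cam('scene')
a=onz(t,*px((247,281),(290,110),4),.06);b=onz(t,*px((254,351),(290,110),4),.06);print('step top line edges',a,b)
c=onz(s,*px((637,490),(100,120),4),.03);d=onz(s,*px((607,542),(100,120),4),.03);print('tail end',c,d,np.linalg.norm(c-d))
m=(c+d)/2;n=np.array([-.063,.998]);print('step ctr',m-.1475*n)
f=onz(s,*px((347,490),(100,120),4),0);print('front near bottom corner',f, onz(s,*px((348,425),(100,120),4),.06))
"
```

```text
step top line edges [ 0.62592925 -0.14693816] [ 0.57734257 -0.1488611 ]
tail end [0.5724072  0.01271762] [0.62211664 0.01906473] 0.050113013240876116
step ctr [ 0.60655442 -0.13131382]
front near bottom corner [ 0.62419377 -0.16436856] [ 0.63047238 -0.15308309]
```

Both views put the step centre at about (0.606,-0.131), aligned with the bay at (0.611,-0.198), and clear of the foot. I push in 67 mm.

```bash
python3 -m handwheel '{"delta_pos":[[0,10,0],[1,14,0],[1,14,0],[0,14,0],[0,10,0],[0,5,0],[0,0,0],[0,0,0]],"rotation":[[0,0,0],[0,0,0],[0,0,0],[0,0,0],[0,0,0],[0,0,0],[0,0,0],[0,0,0]],"claw":[0.8,0.8,0.8,0.8,0.8,0.8,0.8,0.8]}'
python3 -c "
from h import *
to([.6036,-.079,-.0136],.063)
s=cam('scene');crop(s,'o3.png',100,120,260,260,5)"
```

```text
time: 15.5
tool_pos: [0.6035, -0.0772, -0.0136]
ee_rot: [3.141, 0.0, 0.063]
wrist_force: [1.1, -1.4, -1.3]
width: 0.05
shift [-0.   1.8  0. ] turn [0.001 0.    0.   ] now [ 0.6035 -0.0772 -0.0136] [3.141 0.    0.063] t 15.5 w 0.05000061421427138
```

View pics/o3.png

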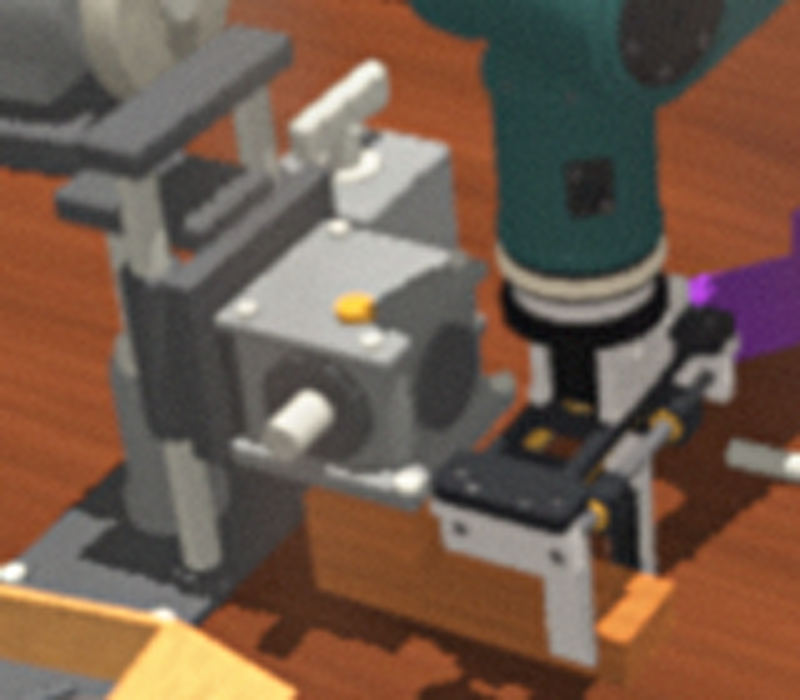

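```bash
python3 -c "
from h import *
s=cam('scene')
c=onz(s,*px((673,580),(100,120),5),.03);d=onz(s,*px((634,648),(100,120),5),.03);print('tail end',c,d,np.linalg.norm(c-d))
m=(c+d)/2;n=np.array([-.063,.998]);e=np.array([.998,.063]);print('step ctr',m-.1475*n)
f=onz(s,*px((316,588),(100,120),5),0);print(f,'ctr',f-.025*e+.0325*n)
"
python3 -m handwheel '{"delta_pos":[[0,1,0],[0,0,0],[0,0,0],[0,0,0],[0,0,-15],[0,0,-25],[0,0,-30],[0,-20,-30]],"rotation":[[0,0,0],[0,0,0],[0,0,0],[0,0,0],[0,0,0],[0,0,0],[0,0,0],[0,0,0]],"claw":[0.8,-0.6,-0.6,-0.6,-0.6,-0.6,-0.6,-0.6]}'
python3 -c "
from h import *
s=cam('scene');crop(s,'p3.png',100,120,260,260,5)
t=cam('top');crop(t,'p4.png',290,110,470,250,4)"
```

```text
tail end [ 0.5783152  -0.05224531] [ 0.63076235 -0.04321438] 0.053218996006295094
step ctr [ 0.61383128 -0.19493484]
[ 0.6357111  -0.22792811] ctr [ 0.6087136  -0.19706811]
time: 16.6
tool_pos: [0.6027, -0.059, 0.0887]
ee_rot: [3.141, -0.001, 0.061]
wrist_force: [0.5, -0.1, 0.4]
width: 0.0752
```

View pics/p3.png

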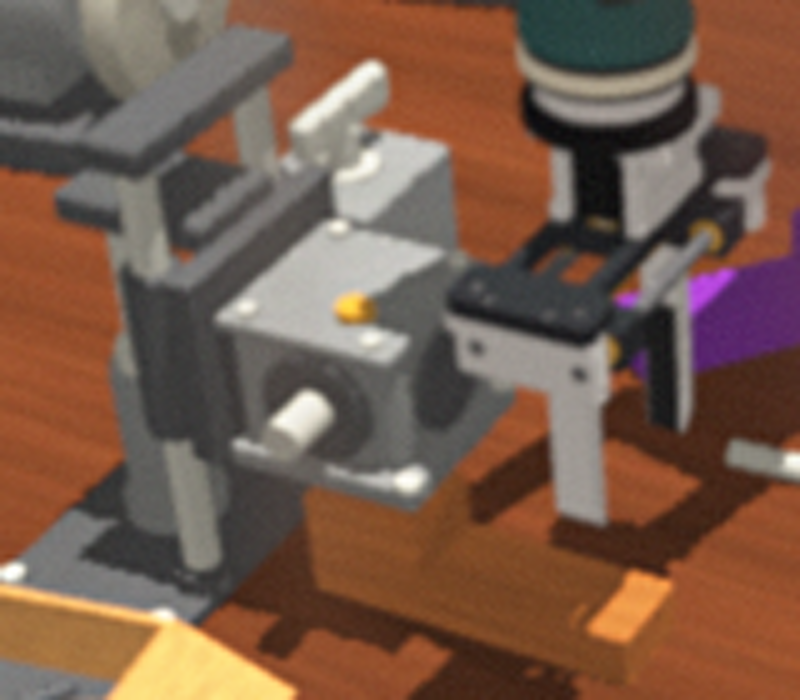

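View pics/p4.png

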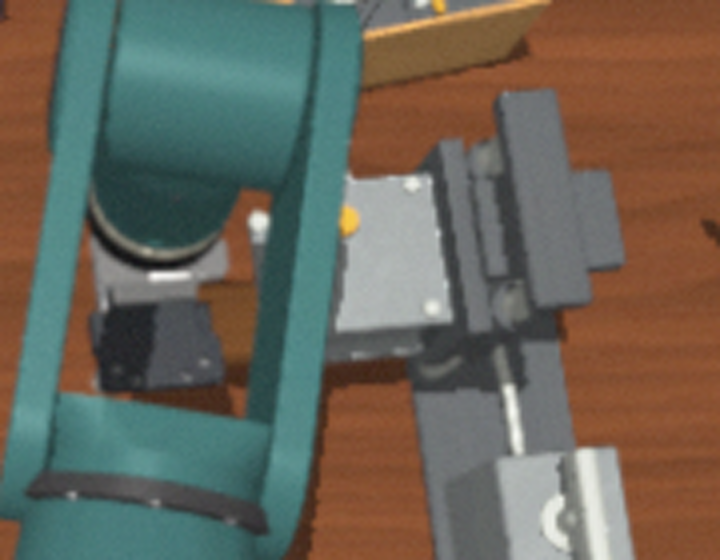

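The block lies flat, let go, with the step under the foot. Both corner estimates put the step centre within 4 mm of the bay, and the gearbox is still raised. On to the valve: up and turn first.

```bash
python3 -m handwheel '{"delta_pos":[[0,-5,-40],[0,-5,-40],[0,0,-40],[0,0,-40],[0,0,-20],[0,0,-10],[0,0,-5],[0,0,-5]],"rotation":[[0,0,0],[0,0,0.18],[0,0,0.18],[0,0,0.18],[0,0,0.18],[0,0,0.18],[0,0,0.18],[0,0,0.18]],"claw":[-0.4,-0.4,-0.4,-0.4,-0.4,-0.4,-0.4,-0.4]}'
python3 -c "
from h import *
to([.451,-.327,.19],-1.51)"
```

```text
time: 17.7
tool_pos: [0.6017, -0.0487, 0.2857]
ee_rot: [3.14, -0.0, -1.203]
wrist_force: [0.8, -0.2, 1.0]
width: 0.0655
shift [205.6 240.5  96. ] turn [ 0.001 -0.     0.307] now [ 0.6017 -0.0487  0.2857] [ 3.14  -0.    -1.203] t 17.7 w 0.06549390183564707
```

```bash
python3 -m handwheel '{"delta_pos":[[0,0,0],[0,0,0],[45,28,0],[45,28,0],[45,28,0],[45,28,0],[45,28,0],[43,27,0]],"rotation":[[0,0,0.154],[0,0,0.154],[0,0,0],[0,0,0],[0,0,0],[0,0,0],[0,0,0],[0,0,0]],"claw":[-0.4,-0.4,-0.4,-0.4,-0.4,-0.4,-0.4,-0.4]}'
python3 -c "
from h import *
to([.451,-.327,.121],-1.51)
s=cam('scene');crop(s,'q3.png',90,60,250,200,5)
t=cam('top');crop(t,'q4.png',360,170,480,280,5)"
```

```text
time: 18.7
tool_pos: [0.4512, -0.3283, 0.2855]
ee_rot: [3.141, 0.0, -1.506]
wrist_force: [-0.1, -0.5, 0.5]
width: 0.0655
shift [ -1.3  -0.  164.5] turn [0.001 0.    0.004] now [ 0.4512 -0.3283  0.2855] [ 3.141  0.    -1.506] t 18.7 w 0.0655432964929085
```

View pics/q3.png

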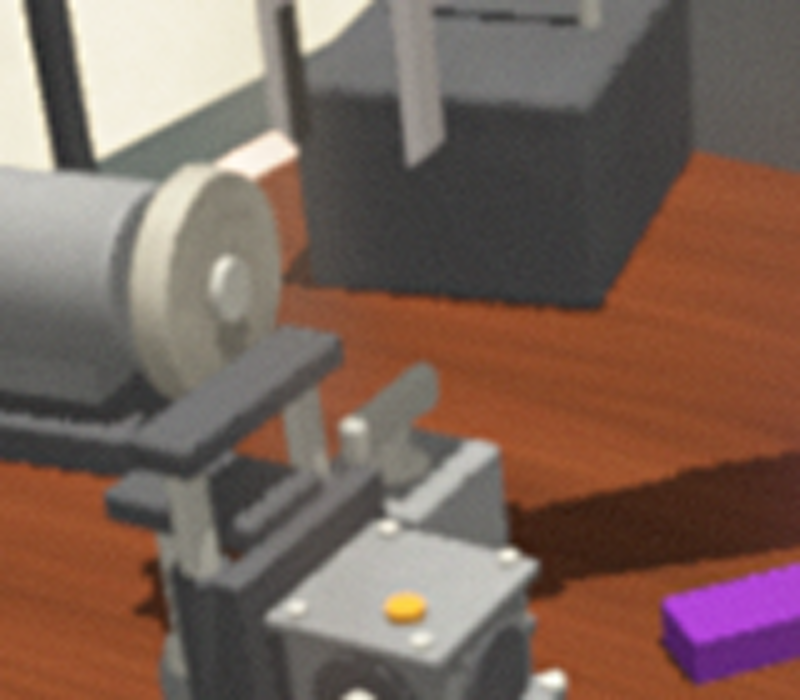

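View pics/q4.png

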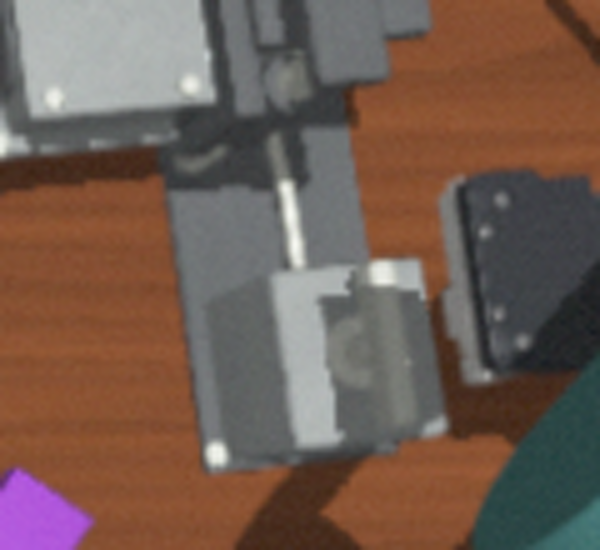

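```bash
python3 -m handwheel '{"delta_pos":[[-1,0,15],[0,0,20],[0,0,20],[0,0,20],[0,0,15],[0,0,10],[0,0,5],[0,0,0]],"rotation":[[0,0,0],[0,0,0],[0,0,0],[0,0,0],[0,0,0],[0,0,0],[0,0,0],[0,0,0]],"claw":[-0.2,-0.2,-0.2,-0.2,-0.2,-0.2,-0.2,-0.2]}'
python3 -c "
from h import *
to([.451,-.327,.121],-1.51)
s=cam('scene');crop(s,'r3.png',110,90,230,190,6)
t=cam('top');crop(t,'r4.png',380,190,480,280,6)
o=robot.get_obs()['tool_pos']
for dy in (-.028,.028):
  for dz in (0,.022):
    P=o+[0,dy,dz];print(dy,dz,((proj(s,P)-[110,90])*6).round(),((proj(t,P)-[380,190])*6).round())"
```

```text
time: 19.8
tool_pos: [0.4528, -0.3253, 0.1815]
ee_rot: [-3.141, -0.0, -1.505]
wrist_force: [0.1, -0.3, 0.1]
width: 0.0561
shift [ 1.5  1.9 60.5] turn [-0.    -0.     0.005] now [ 0.4528 -0.3253  0.1815] [-3.141 -0.    -1.505] t 19.8 w 0.056117052155305956
-0.028 0 [289. 251.] [426. 275.]
-0.028 0.022 [283. 207.] [450. 268.]
0.028 0 [392. 279.] [288. 279.]
0.028 0.022 [388. 234.] [309. 272.]
```

View pics/r3.png

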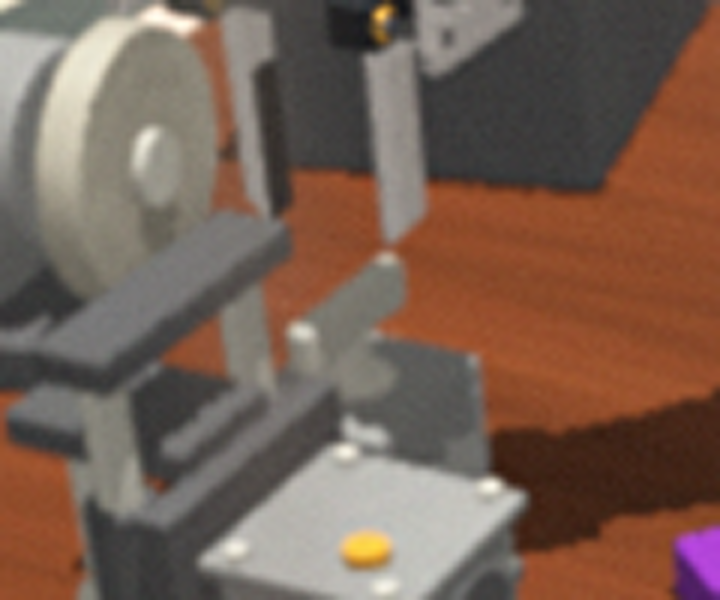

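View pics/r4.png

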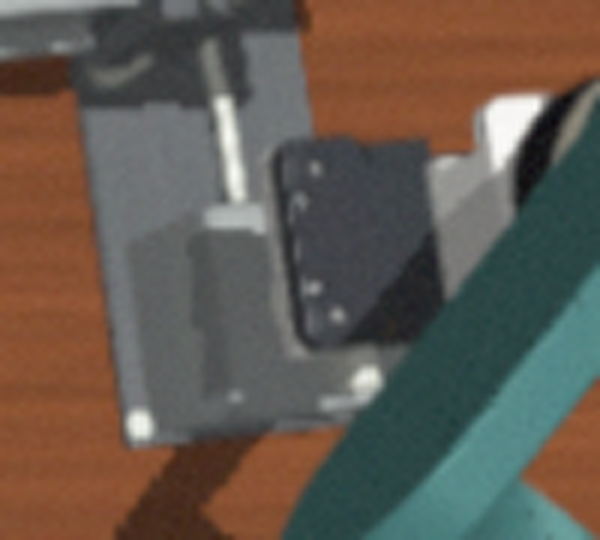

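```bash
python3 -c "
from h import *
s=cam('scene')
e=np.array([.998,.063,0])
for k in(-.04,0,.04):
  for z in (.146,.17): print(k,z,((proj(s,np.array([.451,-.327,z])+k*e)-[110,90])*6).round())"
```

```text
-0.04 0.146 [396. 296.]
-0.04 0.17 [391. 249.]
0 0.146 [349. 334.]
0 0.17 [343. 287.]
0.04 0.146 [299. 375.]
0.04 0.17 [293. 327.]
```

The fingertips match the +22 mm projection, and the handle ends in view, (390,252) and (302,325), match the predicted (391,249) and (293,327). I descend and look before closing.

```bash
python3 -m handwheel '{"delta_pos":[[1,1,12],[0,0,15],[0,0,15],[0,0,10],[0,0,6],[0,0,2],[0,0,0],[0,0,0]],"rotation":[[0,0,0],[0,0,0],[0,0,0],[0,0,0],[0,0,0],[0,0,0],[0,0,0],[0,0,0]],"claw":[-0.2,-0.2,-0.2,-0.2,-0.2,-0.2,-0.2,-0.2]}'
python3 -c "
from h import *
to([.451,-.327,.121],-1.51)
s=cam('scene');crop(s,'u3.png',110,70,230,190,6)"
```

```text
time: 20.95
tool_pos: [0.452, -0.3267, 0.1221]
ee_rot: [-3.141, -0.001, -1.505]
wrist_force: [1.0, -0.4, -0.7]
width: 0.0567
shift [0.2 1.1 1.1] turn [-0.001 -0.001  0.005] now [ 0.452  -0.3267  0.1221] [-3.141e+00 -1.000e-03 -1.505e+00] t 20.95 w 0.056686472402074195
```

View pics/u3.png

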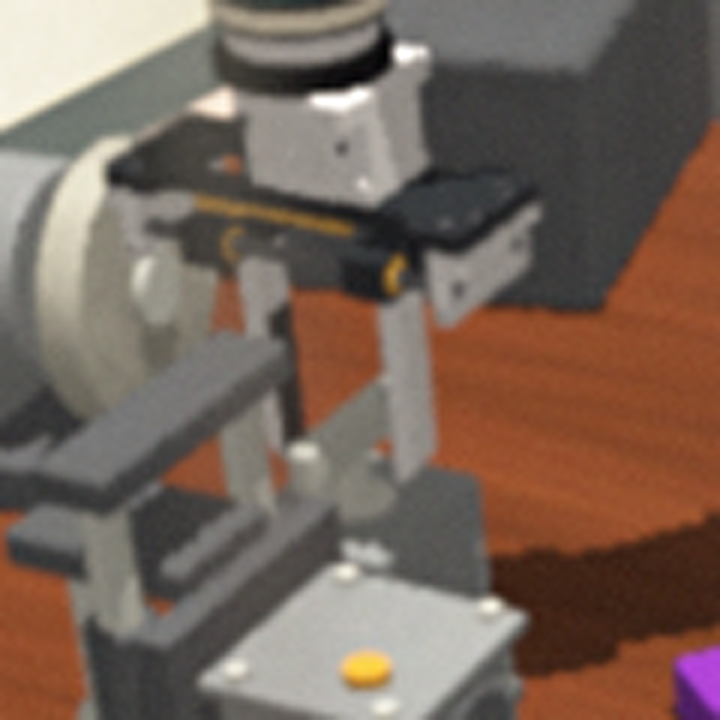

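Fingers straddle the bar (tips at (405,475) and (290,445)). I close, then turn the first 0.2 rad, where the ram still holds.

```bash
python3 -m handwheel '{"delta_pos":[[0,0,0],[0,0,0],[0,0,0],[0,0,0],[0,0,0],[0,0,0],[0,0,0],[0,0,0]],"rotation":[[0,0,0],[0,0,0],[0,0,0],[0,0,0],[0,0,0],[0,0,-0.07],[0,0,-0.07],[0,0,-0.06]],"claw":[0.95,0.95,0.95,0.95,0.95,0.95,0.95,0.95]}'
python3 -c "
from h import *
to([.451,-.327,.121],-1.51)
print(robot.get_obs()['wrist_torque'])
s=cam('scene');crop(s,'v3.png',110,70,230,190,6)"
```

```text
time: 22.0
tool_pos: [0.4512, -0.328, 0.1215]
ee_rot: [3.14, -0.002, -1.305]
wrist_force: [-0.0, -4.5, -2.3]
width: 0.0164
shift [-1.  -0.1  0.5] turn [ 0.001 -0.003  0.205] now [ 0.4512 -0.328   0.1215] [ 3.140e+00 -2.000e-03 -1.305e+00] t 22.0 w 0.016362125696059788
[-0.75215867 -0.18776089 -0.36792453]
```

View pics/v3.png

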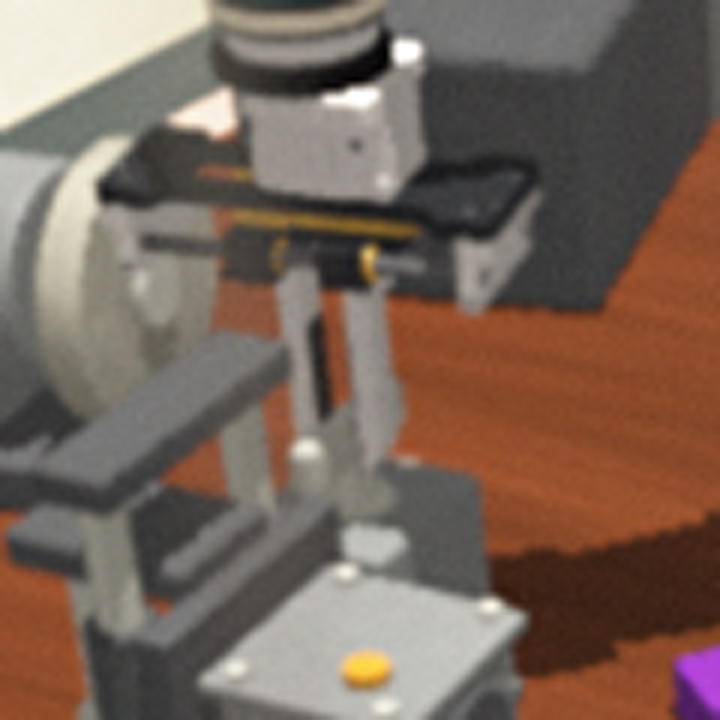

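The bar follows with a small lag (opening 16.4 mm for a 14 mm bar). I continue in small increments, checking the gearbox each time.

```bash
cat > g.py <<'E'
from h import *
def gz(tag):
    s=cam('scene'); o=robot.get_obs()
    # orange cap on the gearbox: its row in the scene picture tells the height
    im=s['color'][150:225,150:220].astype(int); m=(im[...,0]>180)&(im[...,1]>110)&(im[...,2]<110)
    v,u=np.nonzero(m); print("cap px",(u.mean()+150).round(2),(v.mean()+150).round(2),len(u),"yaw turn",round(o['ee_rot'][2]+1.51,3),"w",round(o['width'],4),"t",o['time'])
    crop(s,tag,110,90,230,210,6)
E
python3 -c "
from g import *
gz('w0.png')"
python3 -m handwheel '{"delta_pos":[[0,0,0],[0,0,0],[0,0,0],[0,0,0],[0,0,0],[0,0,0],[0,0,0],[0,0,0]],"rotation":[[0,0,-0.07],[0,0,-0.07],[0,0,-0.07],[0,0,-0.06],[0,0,0],[0,0,0],[0,0,0],[0,0,0]],"claw":[0.95,0.95,0.95,0.95,0.95,0.95,0.95,0.95]}'
python3 -c "
from g import *
gz('w1.png')"
```

```text
cap px 170.63 181.52 27 yaw turn 0.203 w 0.0164 t 22.1
time: 23.1
tool_pos: [0.4508, -0.328, 0.1215]
ee_rot: [3.139, -0.001, -1.039]
wrist_force: [-2.4, -4.8, -0.1]
width: 0.017
cap px 170.7 181.74 27 yaw turn 0.472 w 0.0172 t 23.15
```

View pics/w1.png

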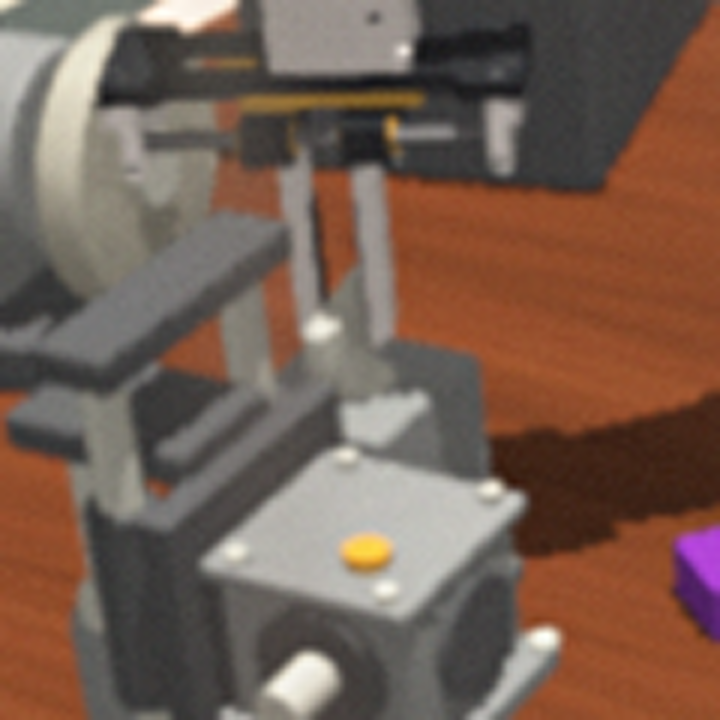

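```bash
python3 -c "
from h import *
s=cam('scene')
for a in(0,.2,.3,.4,.5,.6,.7,.8):
  th=.063+a;P=np.array([.451,-.327,.17])+.04*np.array([np.cos(th),np.sin(th),0]);print(a,((proj(s,P)-[110,90])*6).round())"
python3 -m handwheel '{"delta_pos":[[0,0,0],[0,0,0],[0,0,0],[0,0,0],[0,0,0],[0,0,0],[0,0,0],[0,0,0]],"rotation":[[0,0,-0.05],[0,0,-0.05],[0,0,0],[0,0,0],[0,0,0],[0,0,0],[0,0,0],[0,0,0]],"claw":[0.95,0.95,0.95,0.95,0.95,0.95,0.95,0.95]}'
python3 -c "
from g import *
gz('w2.png')"
```

```text
0 [293. 327.]
0.2 [310. 329.]
0.3 [318. 330.]
0.4 [327. 331.]
0.5 [337. 330.]
0.6 [346. 330.]
0.7 [355. 329.]
0.8 [365. 327.]
time: 24.2
tool_pos: [0.4507, -0.3279, 0.1215]
ee_rot: [3.139, -0.001, -0.938]
wrist_force: [-1.2, -5.1, -1.2]
width: 0.0172
cap px 170.75 182.18 28 yaw turn 0.572 w 0.0173 t 24.25
```

View pics/w2.png

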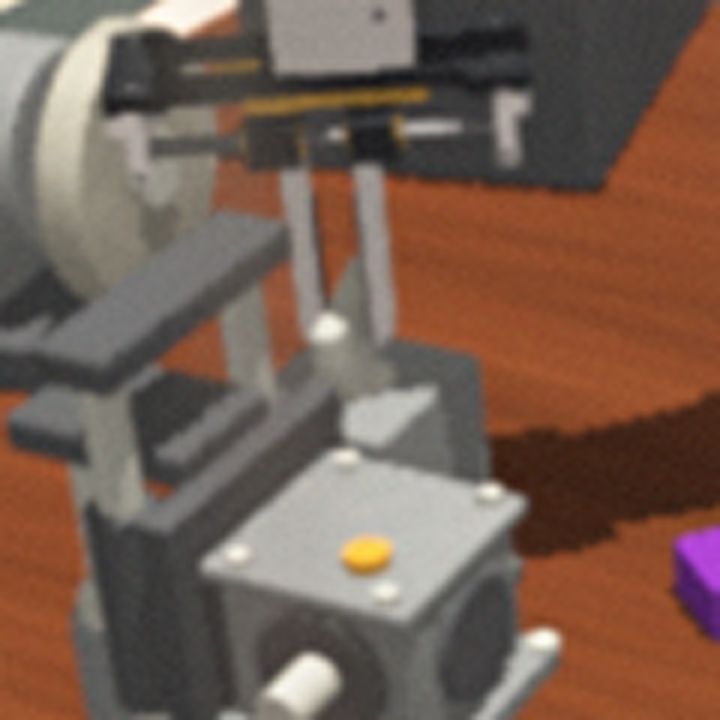

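The valve is at about 0.35 rad, lagging the tool by about 0.2. The cap has barely moved. I continue in 0.1 rad steps.

```bash
python3 -m handwheel '{"delta_pos":[[0,0,0],[0,0,0],[0,0,0],[0,0,0],[0,0,0],[0,0,0],[0,0,0],[0,0,0]],"rotation":[[0,0,-0.05],[0,0,-0.05],[0,0,0],[0,0,0],[0,0,0],[0,0,0],[0,0,0],[0,0,0]],"claw":[0.95,0.95,0.95,0.95,0.95,0.95,0.95,0.95]}'
python3 -c "
from g import *
gz('w3.png')"
```

```text
time: 25.25
tool_pos: [0.4507, -0.3277, 0.1215]
ee_rot: [3.139, -0.0, -0.838]
wrist_force: [-1.3, -4.8, -1.0]
width: 0.017
cap px 171.0 182.62 26 yaw turn 0.672 w 0.017 t 25.3
```

View pics/w3.png

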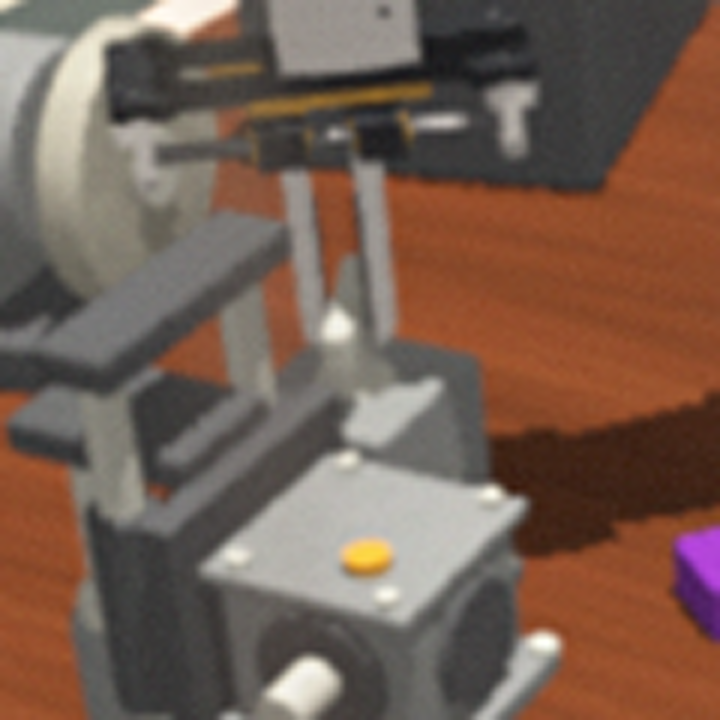

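```bash
python3 -m handwheel '{"delta_pos":[[0,0,0],[0,0,0],[0,0,0],[0,0,0],[0,0,0],[0,0,0],[0,0,0],[0,0,0]],"rotation":[[0,0,-0.05],[0,0,-0.05],[0,0,0],[0,0,0],[0,0,0],[0,0,0],[0,0,0],[0,0,0]],"claw":[0.95,0.95,0.95,0.95,0.95,0.95,0.95,0.95]}'
python3 -c "
from g import *
gz('w4.png')"
```

```text
time: 26.3
tool_pos: [0.4506, -0.3277, 0.1215]
ee_rot: [3.139, 0.0, -0.737]
wrist_force: [-2.6, -5.0, -0.3]
width: 0.0171
cap px 171.03 183.33 30 yaw turn 0.773 w 0.0167 t 26.35
```

```bash
python3 -m handwheel '{"delta_pos":[[0,0,0],[0,0,0],[0,0,0],[0,0,0],[0,0,0],[0,0,0],[0,0,0],[0,0,0]],"rotation":[[0,0,-0.05],[0,0,-0.03],[0,0,0],[0,0,0],[0,0,0],[0,0,0],[0,0,0],[0,0,0]],"claw":[0.95,0.95,0.95,0.95,0.95,0.95,0.95,0.95]}'
python3 -c "
from g import *
gz('w5.png')
s=cam('scene')
print([ (z,proj(s,[.63,-.2,z])[1].round(2)) for z in (.11,.13,.15,.17,.175)])"
```

```text
time: 27.35
tool_pos: [0.4506, -0.3275, 0.1215]
ee_rot: [3.139, 0.001, -0.657]
wrist_force: [-2.7, -4.0, -0.6]
width: 0.0167
cap px 171.5 188.07 30 yaw turn 0.853 w 0.0167 t 27.4
[(0.11, np.float64(203.49)), (0.13, np.float64(196.6)), (0.15, np.float64(189.57)), (0.17, np.float64(182.39)), (0.175, np.float64(180.58))]
```

View pics/w5.png

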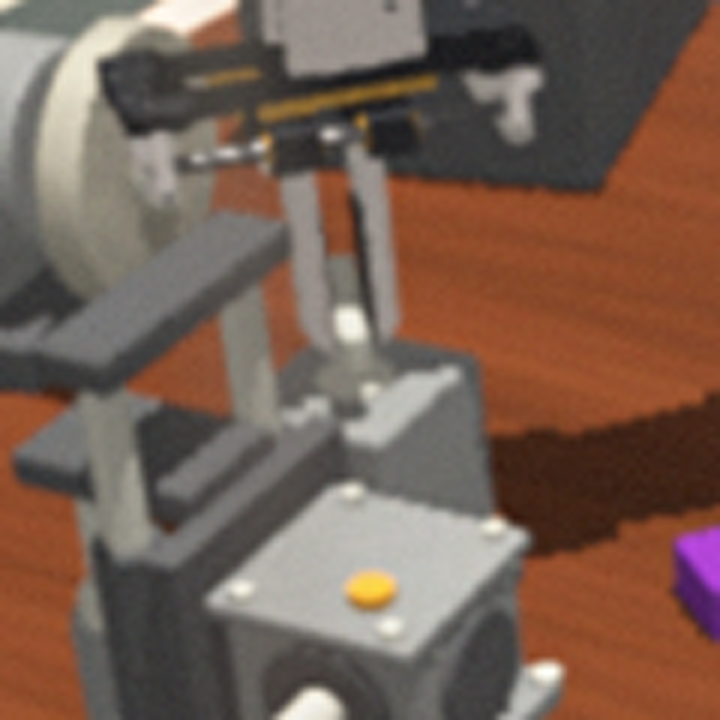

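It is sinking at about 1.5 cm/s (cap 183.3 → 188.1 px). I hold.

```bash
python3 -m handwheel '{"delta_pos":[[0,0,0],[0,0,0],[0,0,0],[0,0,0],[0,0,0],[0,0,0],[0,0,0],[0,0,0]],"rotation":[[0,0,0],[0,0,0],[0,0,0],[0,0,0],[0,0,0],[0,0,0],[0,0,0],[0,0,0]],"claw":[0.95,0.95,0.95,0.95,0.95,0.95,0.95,0.95]}'
python3 -c "
from g import *
gz('w6.png')"
python3 -m handwheel '{"delta_pos":[[0,0,0],[0,0,0],[0,0,0],[0,0,0],[0,0,0],[0,0,0],[0,0,0],[0,0,0]],"rotation":[[0,0,0],[0,0,0],[0,0,0],[0,0,0],[0,0,0],[0,0,0],[0,0,0],[0,0,0]],"claw":[0.95,0.95,0.95,0.95,0.95,0.95,0.95,0.95]}'
python3 -c "
from g import *
gz('w7.png')"
```

```text
time: 28.45
tool_pos: [0.4506, -0.3276, 0.1215]
ee_rot: [3.139, 0.001, -0.657]
wrist_force: [-3.9, -4.7, -0.0]
width: 0.017
cap px 172.23 193.5 26 yaw turn 0.853 w 0.0168 t 28.5
time: 29.5
tool_pos: [0.4506, -0.3276, 0.1215]
ee_rot: [3.139, 0.001, -0.657]
wrist_force: [-3.1, -3.8, -0.4]
width: 0.0165
cap px 172.11 193.56 27 yaw turn 0.853 w 0.0169 t 29.55
```

View pics/w7.png

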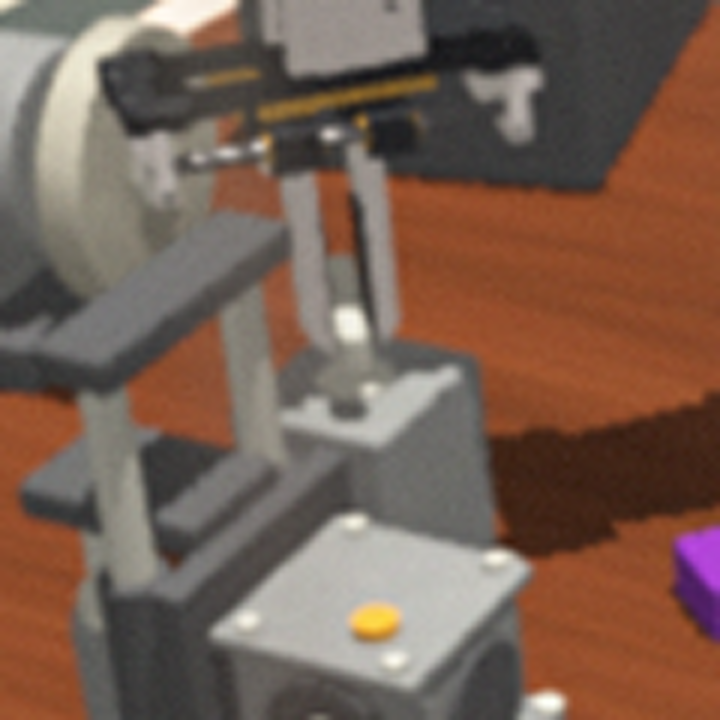

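The gearbox has come to rest (cap steady at 193.5 px, a drop of about 33 mm). Now I shut the valve, overturning slightly to take up the lag.

```bash
python3 -m handwheel '{"delta_pos":[[0,0,0],[0,0,0],[0,0,0],[0,0,0],[0,0,0],[0,0,0],[0,0,0],[0,0,0]],"rotation":[[0,0,0.1],[0,0,0.12],[0,0,0.13],[0,0,0.13],[0,0,0.13],[0,0,0.12],[0,0,0.11],[0,0,0]],"claw":[0.95,0.95,0.95,0.95,0.95,0.95,0.95,0.95]}'
python3 -c "
from g import *
gz('y1.png');print(robot.get_obs()['wrist_torque'])"
python3 -m handwheel '{"delta_pos":[[0,0,0],[0,0,0],[0,0,0],[0,0,0],[0,0,0],[0,0,0],[0,0,0],[0,0,0]],"rotation":[[0,0,0.08],[0,0,0.08],[0,0,0.05],[0,0,0],[0,0,0],[0,0,0],[0,0,0],[0,0,0]],"claw":[0.95,0.95,0.95,0.95,0.95,0.95,0.95,0.95]}'
python3 -c "
from g import *
gz('y2.png');print(robot.get_obs()['wrist_torque'])"
```

```text
time: 30.55
tool_pos: [0.4536, -0.3277, 0.1217]
ee_rot: [-3.138, -0.003, -1.495]
wrist_force: [3.6, -5.8, -3.8]
width: 0.0165
cap px 172.23 193.5 26 yaw turn 0.016 w 0.0164 t 30.6
[-1.04882251 -0.89963238  0.61305962]
time: 31.6
tool_pos: [0.4527, -0.328, 0.1217]
ee_rot: [-3.139, -0.003, -1.704]
wrist_force: [1.7, -4.8, -2.5]
width: 0.018
cap px 172.11 193.56 27 yaw turn -0.194 w 0.0179 t 31.65
[-1.23936391 -0.36447945  0.81581468]
```

View pics/y2.png

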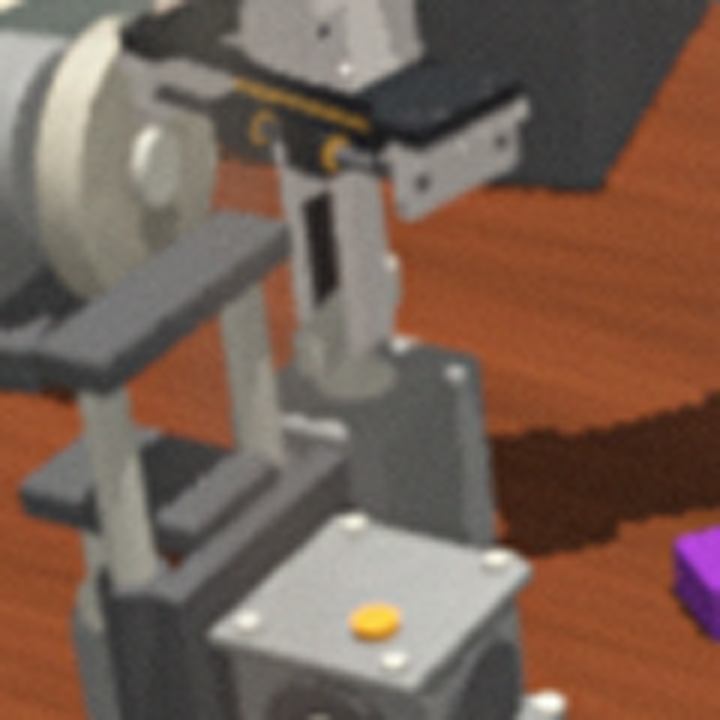

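```bash
python3 -m handwheel '{"delta_pos":[[0,0,0],[0,0,0],[0,0,0],[0,0,0],[0,0,0],[0,0,0],[0,0,0],[0,0,0]],"rotation":[[0,0,0.06],[0,0,0.05],[0,0,0],[0,0,0],[0,0,0],[0,0,0],[0,0,0],[0,0,0]],"claw":[0.95,0.95,0.95,0.95,0.95,0.95,0.95,0.95]}'
python3 -c "
from g import *
gz('y3.png');print(robot.get_obs()['wrist_torque'])"
python3 -m handwheel '{"delta_pos":[[0,0,0],[0,0,0],[0,0,0],[0,0,0],[0,0,-15],[0,0,-30],[0,0,-40],[0,0,-40]],"rotation":[[0,0,0],[0,0,0],[0,0,0],[0,0,0],[0,0,0],[0,0,0],[0,0,0],[0,0,0]],"claw":[-0.2,-0.2,-0.2,-0.2,-0.2,-0.2,-0.2,-0.2]}'
python3 -c "
from g import *
gz('y4.png')
t=cam('top');crop(t,'y5.png',380,190,480,280,6)"
```

```text
time: 32.65
tool_pos: [0.4521, -0.3281, 0.1218]
ee_rot: [-3.14, -0.004, -1.815]
wrist_force: [1.6, -5.6, -1.9]
width: 0.0183
cap px 172.11 193.56 27 yaw turn -0.305 w 0.0183 t 32.7
[-1.20465274  0.0309076   0.57204611]
time: 33.7
tool_pos: [0.4517, -0.3264, 0.249]
ee_rot: [-3.14, -0.001, -1.815]
wrist_force: [0.9, -0.5, 0.7]
width: 0.0564
cap px 172.23 193.5 26 yaw turn -0.305 w 0.0563 t 33.75
```

View pics/y4.png

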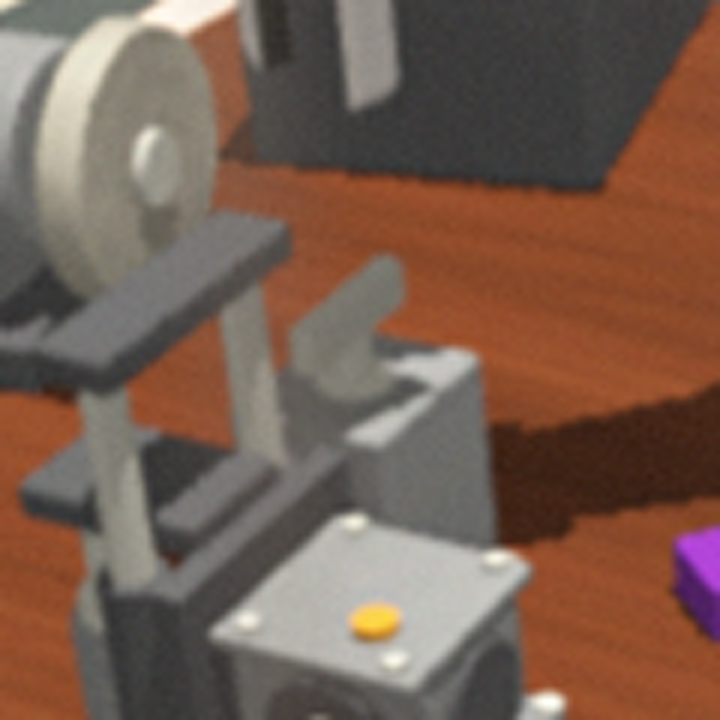

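View pics/y5.png

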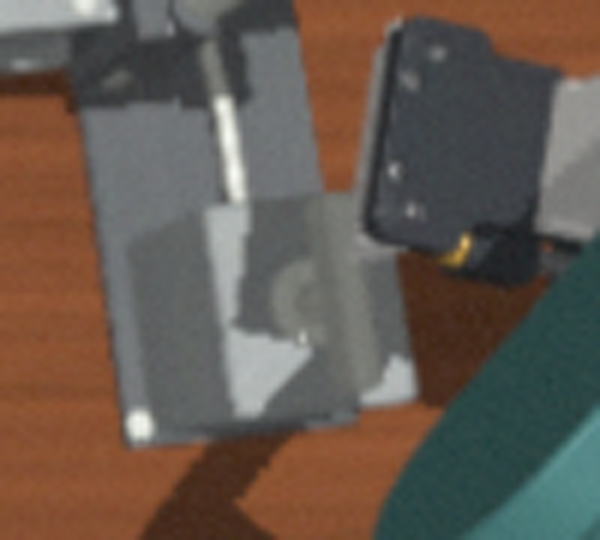

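The valve seems back, but the shading makes it unclear. I move the arm away for a clean look.

```bash
python3 -m handwheel '{"delta_pos":[[0,0,-20],[38,34,0],[38,34,0],[38,34,0],[38,34,0],[38,34,0],[38,34,0],[38,34,0]],"rotation":[[0,0,0],[0,0,0],[0,0,0],[0,0,0],[0,0,0],[0,0,0],[0,0,0],[0,0,0]],"claw":[-0.2,-0.2,-0.2,-0.2,-0.2,-0.2,-0.2,-0.2]}'
python3 -c "
from g import *
gz('z1.png')
t=cam('top');crop(t,'z2.png',400,210,460,270,10);crop(t,'z4.png',290,110,470,250,4)
s=cam('scene');crop(s,'z3.png',90,110,250,250,5)"
```

```text
time: 34.8
tool_pos: [0.155, -0.5275, 0.2662]
ee_rot: [-3.142, 0.0, -1.815]
wrist_force: [0.8, 0.1, 0.5]
width: 0.0566
cap px 172.23 193.5 26 yaw turn -0.312 w 0.0559 t 34.85
```

View pics/z2.png

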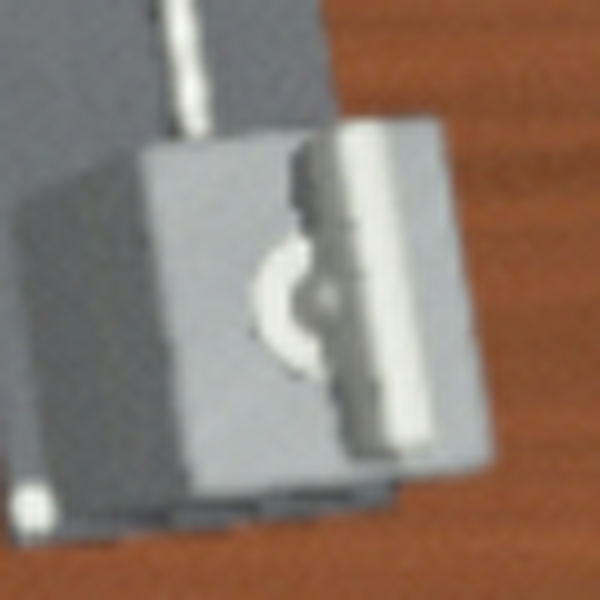

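View pics/z3.png

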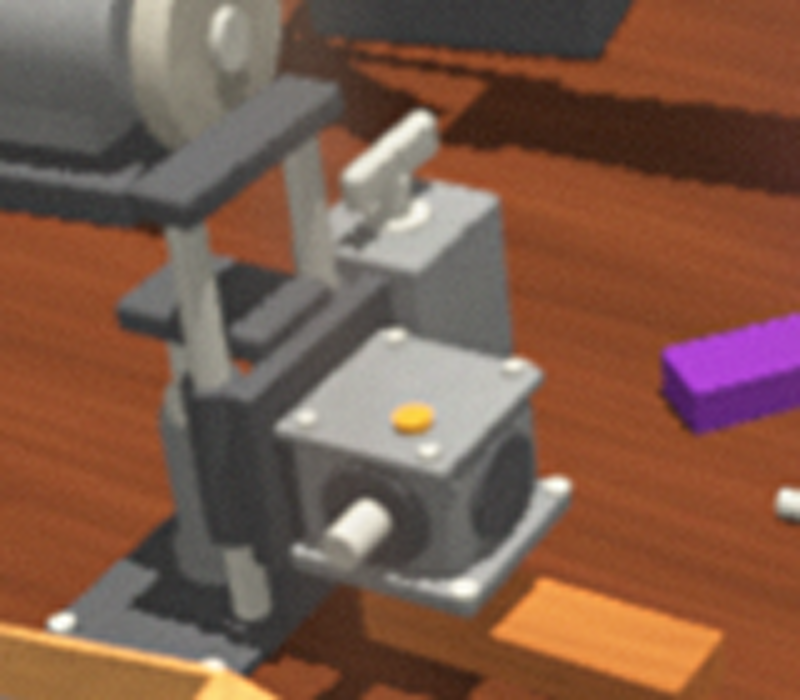

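View pics/z4.png

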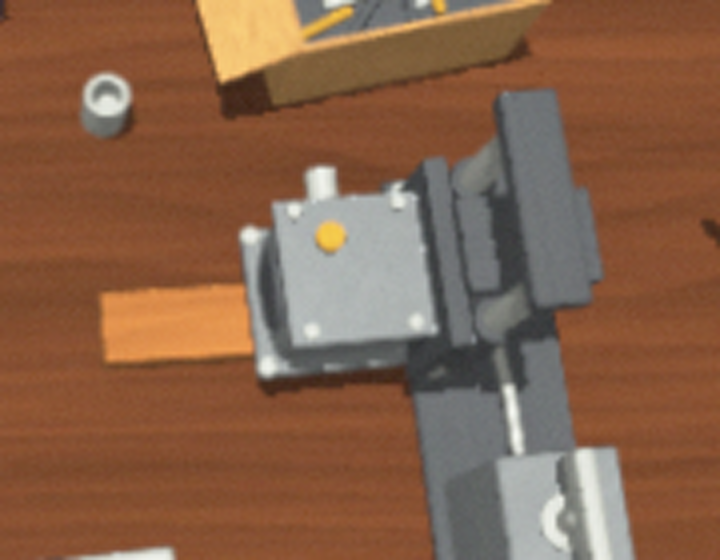

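```bash
python3 -c "
from h import *
t=cam('top');s=cam('scene')
# gearbox top corners
for a,b in (((273,205),(442,470)),((287,350),(540,375)),((437,332),(392,335))):
  print(tri(t,px(a,(290,110),4),s,px(b,(90,110),5)))
c=[onz(t,*px(p,(290,110),4),.03) for p in((100,293),(105,362))];print(c)
m=sum(c)/2;n=np.array([-.063,.998]);ctr=m-.1475*n;d=ctr-[.611,-.198];print('step',ctr,'off bay along',d@n,'across',d@[.998,.063])
cv2.imwrite('pics/end.png',t['color'][:,:,::-1])
"
```

```text
(array([ 0.65386927, -0.15159156,  0.1409981 ]), np.float64(0.0010825277357161052))
(array([ 0.56204427, -0.15719497,  0.13686242]), np.float64(0.0049780120985627166))
(array([ 0.56825685, -0.24661211,  0.13868686]), np.float64(0.006221708689095452))
[array([ 0.62766161, -0.04964135]), array([ 0.57856382, -0.05113311])]
step [ 0.61240522 -0.19759223] off bay along 0.0003184237894628399 across 0.001428094795140748
```

View pics/end.png

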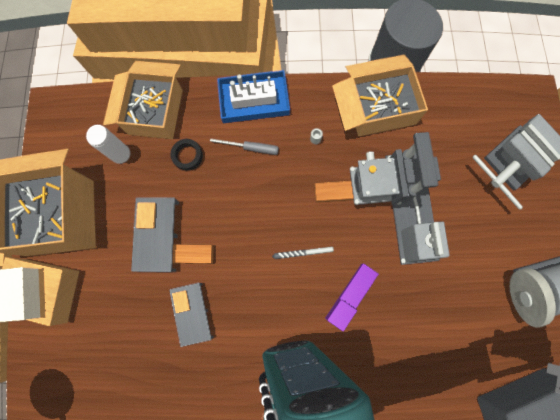

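The gearbox top is at about 0.140 m (0.142 expected on the 60 mm step). The step centre is within 2 mm of the bay, the valve corners match the first picture, and the bystanders are at their original pixels. Handing in.

```bash
python3 -c "
from bench import robot
print(robot.close_job(), robot.get_obs()['time'])"
```

```text
the job is handed in; nothing more can be done
the job is handed in; nothing more can be done
```

I pulled the stepped block out of the larger rack by its step and took hold of it again by the tail. I then slid its tall end under the gearbox and let go. I opened the valve in small steps until the gearbox sank on its own at about 1.5 to 2 cm/s and came to rest. Then I shut the valve, let go and moved the arm clear. The job was handed in at about 35 s, and no verdict is reported.

**Last checks:**
- **Block:** the step's centre is within about 2 mm of the bay point, and the block is square and flat.
- **Gearbox:** its top is at about 0.139 to 0.141 m, against 0.142 m expected when resting on the 60 mm step. Its height held steady both before and after the valve was shut. I could not measure the force on the block.
- **Valve:** the handle is back at its starting pixels in the top view.
- **Bystanders:** they all look to be in their original places.

**What went wrong or disagreed:**
- **Fingertip height:** in the pictures the fingertips sit about 22 mm higher than the reported tool position. Because of this my first grasp of the tail closed just above it. The block did not move, and I corrected for the offset from then on.
- **Valve lag:** the handle turned about 0.2 rad less than the gripper, so I read the valve's angle from the pictures.

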